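# Empty the next clay-scrap tray through the dust flap

## Task

Empty the next scrap tray: lift the front one of the three scoop-shaped trays off the lower roller lane of its rack, so that the next rolls down to the front stop, and carry it without spilling to the grey scrap bin. Press the bin's sprung dust flap down with the tray's pouring lip, gently, and tip all three clay lumps through it, then draw the tray out so that the flap shuts. Finally set the empty tray upright on the return lane at the top of the same rack and let it roll away to the back stop, leaving the tubs of the other rack, the jar and the sponge where they stand.

Things in the scene. Friction and masses are not known exactly. Their poses are not given: they have to be found in the camera images.
- rack: two-tier flow rack, blue posts, aluminium rails, 120 wide, 430 long, 260 high, holding the scoop trays; a like rack with round tubs stands 190 to 250 from it, nearer or farther. Origin: on the table, centre line, under the front stop of the lower (pick) lane; x along the lanes to the rear, y left, z up. Posts at x = 165 and 395, y = +-52; beside the front tray only low rails stand
- pick_stop (a point): pick lane: middle of its front stop at roller-top height (60 above the table), axes as the rack. Free rollers rising 8 degrees to the rear; the stop is 14 high; guide rails 68 apart, 10 above the roller tops, 3 thick. Trays roll down to the stop by themselves
- return_front (a point): return lane, the upper tier: middle of its open front end at roller-top height (x = 55, z = 255 in the rack), axes as the rack. Free rollers falling 5 degrees to the rear, 378 long, back stop; rails 76 apart, 12 above the roller tops. It overhangs the front tray, underside 105 above the tray's top: a gripper pointing straight down does not fit, one leaning back by 25 to 40 degrees does
- tray_a: front tray: grey plastic scoop, 126 long (x), 62 wide (y), 0.2-0.3 kg, on the pick lane. Origin: centre of its underside (x from -63 to 63); x to the pouring lip, which faces the rack's rear; z up. End wall at x = -63, 46 high. Flat base to x = 25, then a 30-degree ramp up to the lip. Flat upright sides, highest (54) from x = -40 to 20: grasp across them at x = -10, z = 40
- lip (a point): middle of the front tray's pouring lip, x = 63, z = 22 in the tray, axes as the tray. Lip-down by under 25 degrees the tray keeps its lumps; by 60 degrees or more it empties
- tray_b: second tray, same shape, full, 127 behind the front one, pressing lightly on it; rolls to the stop by itself when that is taken (a third tray follows it)
- lump1: dry terracotta clay lump, an angular chunk about 30 across and 19 high, 20 g, in the front tray; origin at the middle of its flat underside
- lump2: second lump, as the first
- lump3: third lump, as the first
- bin: scrap bin, grey sheet metal, fixed, 240 long (x), 170 wide (y), 150 high. Origin: centre of its underside; x away from the worker, z up. Opening in its top from x = -60 to 34, y = -52 to 52, closed by the flap; a collar 8 high round it on the far side, left and right, none on the near side
- flap_hinge (a point): middle of the flap's hinge line, on the near edge of the opening (x = -60, z = 150 in the bin); axes as the bin
- flap (a joint): angle of the steel flap, 92 long, 100 wide, level with the bin's top when shut (0). Its far edge swings down into the bin (to 1.25 rad) and springs back. About 1.5 N at 60 from the hinge starts it, 2.5 N holds 0.6 rad. Pressed to 0.4 rad or more it is a chute for the lumps; their weight alone does not open it
- tub1: round white lidded tub, 64 wide, 72 high, at the front of the neighbour rack's lower lane, two more behind it: leave alone
- sponge: block sponge 85 x 60 x 30 on the table near the robot: leave alone
- jar: pale jar 70 wide, 85 high, with a red lid, on the table between the racks and the bin: leave alone

How it is judged:
By the outcome, as a careful person would: the job done as asked, in the order asked, and still so for the second after the job is handed in, with the robot touching nothing.
It also fails if it takes over 64 s, if anything falls off the work surface, if the arm or the gripper's body presses on something with over 40 N, if the wrist force passes 120 N, or if a joint passes its speed limit or range.

## Robot

A 7-joint arm with a two-finger parallel gripper is mounted at the origin on the work surface. World frame = base frame: x ahead of the robot, y to its left, z up, the work surface at z = 0. Lengths are in m, angles in rad, forces in N, time in s.
With the tool pointing down it reaches from about 0.35 to 0.9 m from the base axis. Payload 19.9 kg.
Tool frame: the origin (TCP) lies midway between the tips of the shut fingers; the grasp point (between the pads) lies 19 mm behind it; y points along the fingers, z is the direction in which the jaws open and shut, and the axes are right-handed (so a half turn about y gives the same grasp; the last joint's range is limited). The gripper opens to 85 mm and grips with 20 to 120 N. Pads are 22 mm wide; open, the fingers measure 114 mm over their backs; the gripper's body (76 mm by 85 mm) begins 54 mm behind the grasp point. The pads swing forward as they close: fully open they stand 13 mm farther back than shut.
Start: joints at [1.258, 0.417, -0.01, 1.614, 0.005, 1.111, -0.053], TCP at [0.167, -0.602, 0.231] pointing down, gripper open.
Joint ranges: [-2.81, 2.81], [-0.39, 2.02], [-1.27, 1.25], [0.06, 2.57], [-1.19, 4.33], [0.19, 2], [-2.82, 2.82]. Speed limits (rad/s): [1.89, 1.89, 2.39, 2.39, 3.01, 3.01, 3.01].

## Interface

Orientations are given as a unit quaternion [x, y, z, w].
In Python, from plant import status, eyes, ctrl gives the robot as it stands.
- The arm moves only by the shell command python3 -m crank 'ROWS' [FORCE]. ROWS is JSON, a list of rows, each a list of 7 numbers: the turn, a rotation vector about the tool's x, y, z in rad, then the shift along the tool's x, y, z in mm, then the opening, from 0 (shut) to 1 (fully open). In form: [[ax, ay, az, x, y, z, grip], ...]. A call has 1 to 10 rows; each row shifts and turns the commanded pose from where the row before left it, along the tool's axes as they then stand; what a row does not reach is not made up. A row lasts 1/10 s, in which the tool goes at most 50 mm and 8.59 degrees, less where a joint would pass 70% of its speed; a pose out of reach is approached as far as the arm can. A call is refused whole if a number of a shift passes 50 or a number of a turn 0.15, either way. A call with a gripper value outside its range is refused whole. The fingers move at their own pace and stop on an object; FORCE is the grip in N (left out, the last holds). Time passes only in rows, so rows that do not move let the fingers close. It gives the time, the measured TCP pose, the force and the opening at its end, in the units of the state.
- status.get_obs(): the state, without advancing time (a new reading comes with each control period).
- eyes.camera(name): name is "side" or "top"; returns (picture, depth): 384x512x3 uint8, red, green, blue; 384x512 float32, m along the optical axis (not along the pixel's ray), 0 where there is no reading.
- eyes.camera_model(name): a dict with "intrinsics" (3x3 intrinsics, pixels), "k1" (the pictures are not rectified: a ray, as slopes to the right and down, at radius r is drawn at 1 + k1 r^2 times it, then the intrinsics apply), "pose" (4x4, takes a point from camera to world coordinates). Camera axes: x right, y up, looking along -z (the intrinsics and any distortion apply to the point x, -y, -z); pixel columns grow to the right and rows downward; lengths in m; the calibration is good to about 2 mm. A picture is of the moment at which its call begins. camera_model takes no time and is no camera call.
- ctrl.close_job(): hands the job in, once; it reports no verdict.
Trained networks look in the newest picture that a camera, given by its name, has taken for a name from the list of things; names that differ only in an ending like _2 or _b are one class to them, and where a whole thing is asked for, a point or a joint stands for the part that bears it (a point fixed in the world has none). Each returns a list of dicts, best first, with "conf" (0 to 1); they miss things now and then, are a little off and sometimes report something else, mostly with a low value. They report only what shows in the picture. A call takes as long as a camera call.
- eyes.look_for(camera, name): "extent" ([left, top, right, bottom] in pixels, round what is visible of it).
- eyes.cut_out(camera, name): "region" (384x512 bool, what is visible of it) and "extent" ([left, top, right, bottom] in pixels, round what is visible of it).
The state is a dict: "time": time; "qpos": joint angles; "joint_velocities": joint speeds; "tau": joint torques, N m; "position": TCP position; "tcp_rot": TCP orientation; "contact_force": force on the tool from outside, world axes, zero at the start; "ft_torque": the same for the moment, N m; "width": opening from 0.0 (shut) to 1.0 (fully open).
Only numpy, scipy, OpenCV 4.12 (cv2) and the standard library are available. Lean on these libraries where they do the work, as an engineer would, in place of code of your own. Each camera call takes 0.05 s, during which the arm holds its last target.

## Working session

There is one attempt and no reset: what is moved stays moved. The work goes in short steps, Python scripts to look and compute and a shell command to move; the robot and the scene stay as the last step left them, time stands still between calls to the robot, and variables do not carry over. Pictures are saved under pics/ and viewed, and the job is handed in when it is done.

```bash
ls -la; mkdir -p pics; python3 - <<'E'
from plant import status, eyes, ctrl
import cv2
print(status.get_obs())
for n in ("side","top"):
    p,d=eyes.camera(n); cv2.imwrite(f"pics/{n}0.png",p[:,:,::-1]); print(eyes.camera_model(n))
E
```

```text
total 12
drwxr-xr-x  3 agent agent 4096 Dec  7 01:25 .
drwxr-xr-x 23 root  root  4096 Dec  7 01:25 ..
drwxr-xr-x  2 agent agent 4096 Dec  7 01:25 pics
{'time': 0.0, 'qpos': array([ 1.25852063,  0.41796256, -0.01027379,  1.61414319,  0.00467092,
        1.11072706, -0.05299061]), 'joint_velocities': array([-5.98678336e-04,  6.38982118e-05, -1.18683995e-03,  2.01396650e-03,
        1.19442957e-03, -8.33723765e-04, -7.22811873e-04]), 'tau': array([ 1.92506532e-04, -8.64433193e+01,  6.79179467e-01, -4.34891939e+01,
        1.90192211e-02,  7.48873805e-03, -1.00957568e-04]), 'position': array([ 0.16706428, -0.60190463,  0.23068056]), 'tcp_rot': array([-0.09551862,  0.70105858, -0.70021545,  0.09534878]), 'contact_force': array([ 0.33647162, -0.50925338,  0.74021297]), 'ft_torque': array([ 0.04748577, -0.02156059, -0.02230349]), 'width': 0.9991913822387085}
{'intrinsics': array([[401.95659187,   0.        , 263.32454249],
       [  0.        , 401.95659187, 200.17196978],
       [  0.        ,   0.        ,   1.        ]]), 'k1': -0.07582167355629095, 'pose': array([[ 0.97505949,  0.12836166, -0.18105876,  0.38503928],
       [-0.22086512,  0.64151471, -0.73462744, -0.64597412],
       [ 0.02185386,  0.75629502,  0.65386562,  0.71904838],
       [ 0.        ,  0.        ,  0.        ,  1.        ]])}
{'intrinsics': array([[354.35845566,   0.        , 257.14339807],
       [  0.        , 354.35845566, 189.79463131],
       [  0.        ,   0.        ,   1.        ]]), 'k1': -0.08561789853795088, 'pose': array([[-0.01021854,  0.98683108, -0.16143108,  0.46217973],
       [-0.99992351, -0.00895931,  0.00852644, -0.02047092],
       [ 0.00696784,  0.16150586,  0.98684716,  0.87376693],
       [ 0.        ,  0.        ,  0.        ,  1.        ]])}
```

View pics/side0.png

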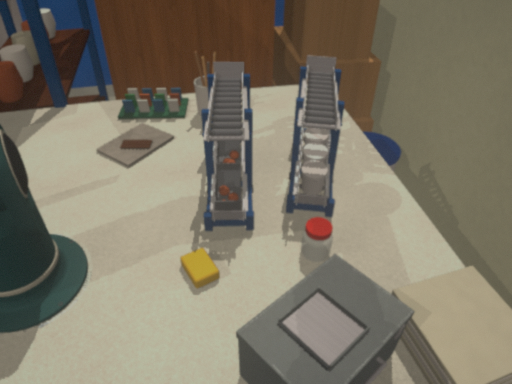

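View pics/top0.png

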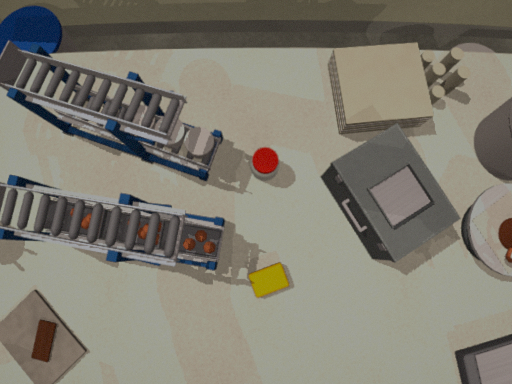

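```bash
cat > h.py <<'E'
import numpy as np, cv2
from plant import status, eyes, ctrl
from scipy.spatial.transform import Rotation as R
def cloud(cam,d):
    m=eyes.camera_model(cam);K=m["intrinsics"]
    v,u=np.mgrid[0:384,0:512]
    pts=np.stack([u,v],-1).reshape(-1,1,2).astype(float)
    n=cv2.undistortPoints(pts,K,np.array([m["k1"],0,0,0,0.])).reshape(384,512,2)
    c=np.stack([n[...,0]*d,-n[...,1]*d,-d],-1)
    P=m["pose"]
    w=c@P[:3,:3].T+P[:3,3]
    w[d<=0]=np.nan
    return w
def proj(cam,X):
    m=eyes.camera_model(cam);P=m["pose"];c=(np.atleast_2d(X)-P[:3,3])@P[:3,:3]
    n=np.stack([c[:,0],-c[:,1]],-1)/-c[:,2:]
    r2=(n**2).sum(1,keepdims=True);n=n*(1+m["k1"]*r2)
    K=m["intrinsics"];return n*[K[0,0],K[1,1]]+[K[0,2],K[1,2]]
def obs():
    o=status.get_obs();return o
def save(name,p,s=1,crop=None):
    if crop: x0,y0,x1,y1=crop;p=p[y0:y1,x0:x1]
    p=cv2.resize(np.ascontiguousarray(p[:,:,::-1]),None,fx=s,fy=s,interpolation=cv2.INTER_CUBIC)
    cv2.imwrite("pics/"+name,p)
E
python3 - <<'E'
from h import *
import pickle
D={}
for n in ("side","top"):
    p,d=eyes.camera(n); w=cloud(n,d); D[n]=(p,d,w)
    print(n)
    for o in ("rack","bin","flap","tray_a","tub1","jar","sponge","lump1"):
        L=eyes.cut_out(n,o)
        for k in L[:4]:
            q=w[k["region"]]; q=q[~np.isnan(q[:,0])]
            print(o,round(k["conf"],2),np.round(k["extent"]),len(q),np.round(np.percentile(q,[2,50,98],axis=0),3).tolist() if len(q) else None)
            D[n+o]=D.get(n+o,[])+[k]
pickle.dump(D,open("D.pkl","wb"))
print(obs()["time"])
save("top_rack.png",D["top"][0],2,(0,140,300,300)); save("top_bin.png",D["top"][0],4,(310,120,470,270))
E
```

```text
side
rack 0.84 [204.  64. 255. 236.] 5925 [[0.428, 0.053, 0.003], [0.508, 0.206, 0.222], [0.595, 0.495, 0.259]]
bin 0.57 [236. 253. 415. 384.] 15358 [[0.441, -0.412, 0.051], [0.572, -0.334, 0.152], [0.703, -0.219, 0.159]]
flap 0.88 [286. 293. 367. 365.] 2957 [[0.519, -0.38, 0.15], [0.568, -0.331, 0.152], [0.62, -0.275, 0.154]]
tray_a 0.91 [216. 170. 241. 211.] 884 [[0.447, 0.051, 0.071], [0.484, 0.127, 0.089], [0.516, 0.177, 0.124]]
tray_a 0.73 [216. 143. 241. 170.] 733 [[0.467, 0.173, 0.005], [0.503, 0.241, 0.108], [0.56, 0.37, 0.141]]
tub1 0.92 [297. 158. 328. 197.] 754 [[0.665, 0.067, 0.069], [0.69, 0.085, 0.133], [0.722, 0.125, 0.142]]
tub1 0.43 [218. 168. 240. 212.] 962 [[0.445, 0.051, 0.069], [0.483, 0.127, 0.089], [0.52, 0.183, 0.124]]
jar 0.59 [305. 220. 333. 262.] 1101 [[0.629, -0.082, 0.011], [0.655, -0.068, 0.064], [0.69, -0.026, 0.088]]
sponge 0.73 [179. 246. 216. 290.] 1052 [[0.352, -0.099, 0.002], [0.388, -0.065, 0.032], [0.425, 0.007, 0.035]]
sponge 0.2 [234. 253. 411. 384.] 15411 [[0.441, -0.412, 0.05], [0.572, -0.334, 0.152], [0.704, -0.219, 0.159]]
top
rack 0.63 [  
[... 788 characters left out ...]
5, 0.083], [0.504, 0.235, 0.099], [0.536, 0.303, 0.24]]
tray_a 0.18 [370. 168. 430. 226.] 1974 [[0.514, -0.381, 0.146], [0.567, -0.327, 0.15], [0.621, -0.274, 0.152]]
tub1 0.78 [184. 126. 216. 160.] 720 [[0.664, 0.07, 0.072], [0.69, 0.099, 0.135], [0.72, 0.128, 0.14]]
jar 0.57 [252. 146. 281. 183.] 781 [[0.628, -0.076, 0.012], [0.653, -0.046, 0.084], [0.689, -0.016, 0.087]]
sponge 0.98 [251. 262. 288. 296.] 921 [[0.355, -0.093, 0.023], [0.387, -0.053, 0.029], [0.421, -0.011, 0.032]]
lump1 0.66 [205. 241. 217. 253.] 82 [[0.455, 0.07, 0.078], [0.464, 0.08, 0.082], [0.473, 0.089, 0.086]]
lump1 0.63 [195. 228. 204. 241.] 138 [[0.478, 0.088, 0.067], [0.491, 0.1, 0.083], [0.505, 0.114, 0.089]]
1.0
```

View pics/top_rack.png

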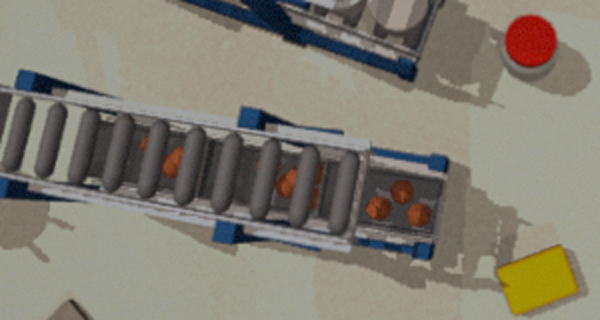

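View pics/top_bin.png

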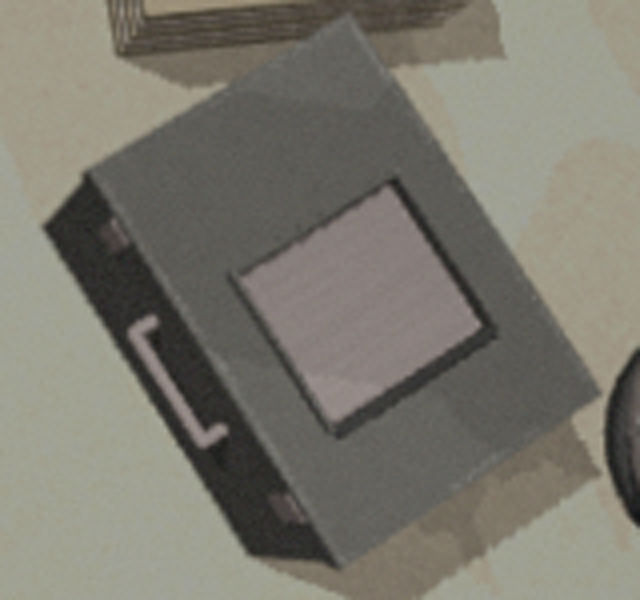

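```bash
python3 - <<'E'
from h import *
import pickle
D=pickle.load(open("D.pkl","rb"))
for n in ("top","side"):
    p,d,w=D[n]
    q=w[(w[...,2]>0.15)&(w[...,2]<0.30)&(w[...,0]<0.63)&(w[...,0]>0.40)&(w[...,1]>0.05)]
    r=cv2.minAreaRect((q[:,:2]*1000).astype(np.float32)); print(n,len(q),r, np.round(cv2.boxPoints(r)))
    # low-noise yaw: binned lane edges
    ys=np.arange(.17,.5,.02)
    lo=[];hi=[]
    for y in ys:
        s=q[np.abs(q[:,1]-y)<.008]
        if len(s)>20: lo.append((y,*np.percentile(s[:,0],[1,99]),np.percentile(s[:,2],95)))
    lo=np.array(lo); print(np.round(lo,4))
    # bin top
    q=w[(w[...,2]>0.14)&(w[...,2]<0.17)&(w[...,0]<0.75)&(w[...,1]<-.17)&(w[...,1]>-.46)]
    r=cv2.minAreaRect((q[:,:2]*1000).astype(np.float32)); print("bin",n,len(q),r, np.round(cv2.boxPoints(r)))
    print(np.percentile(q[:,2],[1,5,25,50,75,95,99]))
    k=D[n+"flap"][0]["region"]
    q=w[k];q=q[q[:,2]>.14];r=cv2.minAreaRect((q[:,:2]*1000).astype(np.float32)); print("flap",n,len(q),r, np.round(cv2.boxPoints(r)))
    zz=np.clip((w[...,2]-.14)/.025,0,1);zz[np.isnan(zz)]=0
    c=cv2.applyColorMap((zz*255).astype(np.uint8),cv2.COLORMAP_JET)
    save(n+"_binz.png",c[:,:,::-1],4 if n=="top" else 3,(310,120,470,270) if n=="top" else (230,240,420,384))
E
```

```text
top 7550 ((513.2667236328125, 298.2679443359375), (386.53558349609375, 123.25113677978516), 80.27107238769531) [[420. 118.]
 [541.  97.]
 [607. 478.]
 [485. 499.]]
[[0.17   0.436  0.5473 0.2614]
 [0.19   0.4398 0.5514 0.26  ]
 [0.21   0.4438 0.5596 0.2579]
 [0.23   0.4395 0.551  0.2552]
 [0.25   0.4544 0.5568 0.2552]
 [0.27   0.4571 0.5596 0.2519]
 [0.29   0.4596 0.5641 0.2522]
 [0.31   0.4643 0.5663 0.2489]
 [0.33   0.4661 0.5709 0.248 ]
 [0.35   0.4697 0.5732 0.2457]
 [0.37   0.4744 0.5775 0.2434]
 [0.39   0.4789 0.5813 0.2414]
 [0.41   0.4827 0.5846 0.2395]
 [0.43   0.4854 0.5978 0.2388]
 [0.45   0.4777 0.5954 0.238 ]
 [0.47   0.5043 0.5873 0.2343]
 [0.49   0.539  0.5764 0.2113]]
bin top 9201 ((577.929443359375, -319.64715576171875), (245.09115600585938, 178.18569946289062), 30.24485206604004) [[ 427. -304.]
 [ 517. -458.]
 [ 729. -335.]
 [ 639. -181.]]
[0.14434259 0.14726351 0.14862058 0.14955506 0.15047534 0.15268187
 0.1576111 ]
flap top 1922 ((566.6878662109375, -327.46246337890625), (91.95415496826172, 99.24665832519531), 30.00663185119629) [[ 502. -307.]
 [ 552. -393.]
 [ 63
[... 431 characters left out ...]
0.569  0.2507]
 [0.35   0.4719 0.5725 0.246 ]
 [0.37   0.4765 0.5769 0.2417]
 [0.39   0.479  0.5799 0.2427]
 [0.41   0.482  0.5839 0.2408]
 [0.43   0.4912 0.5983 0.2401]
 [0.45   0.4779 0.5946 0.2398]
 [0.47   0.482  0.5877 0.2403]
 [0.49   0.5026 0.5868 0.2611]]
bin side 13637 ((578.927001953125, -320.480224609375), (247.16261291503906, 175.75794982910156), 30.091739654541016) [[ 428. -306.]
 [ 516. -458.]
 [ 730. -335.]
 [ 642. -182.]]
[0.14517081 0.1501256  0.15137845 0.15214195 0.15292574 0.15578933
 0.16030205]
flap side 2950 ((568.4937133789062, -327.0735778808594), (91.38443756103516, 100.20170593261719), 29.964378356933594) [[ 504. -306.]
 [ 554. -393.]
 [ 633. -348.]
 [ 583. -261.]]
```

View pics/top_binz.png

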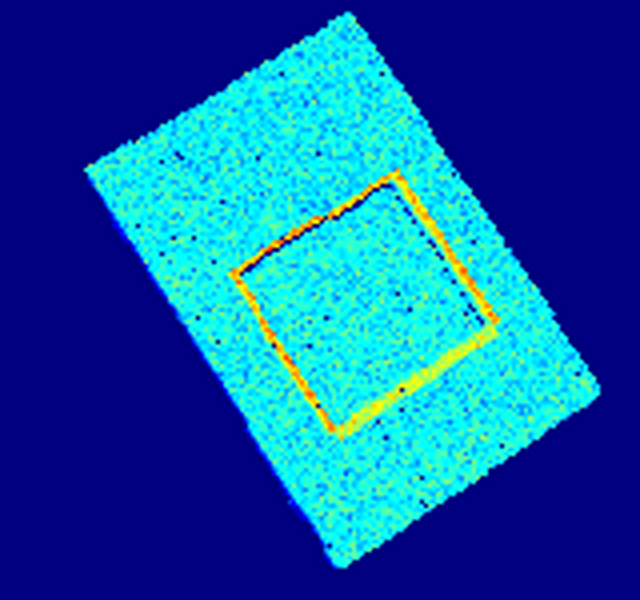

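View pics/side_binz.png

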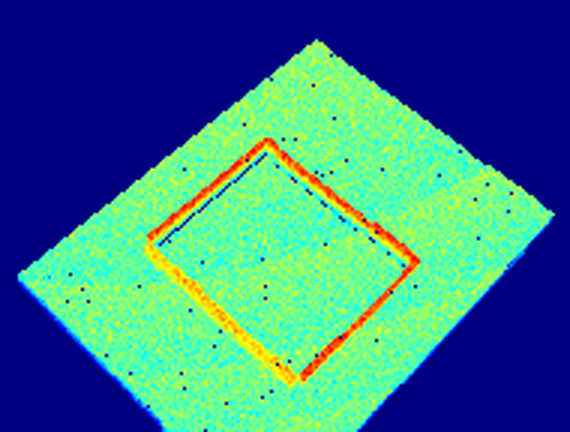

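```bash
python3 - <<'E'
from h import *
import pickle
D=pickle.load(open("D.pkl","rb"))
yaw=np.radians(80.15)
ex=np.array([np.cos(yaw),np.sin(yaw),0]);ey=np.array([-np.sin(yaw),np.cos(yaw),0])
O=np.array([.5187+np.tan(np.radians(9.85))*(.05-.33),.05,0]);print(O)
for n in ("top","side"):
    p,d,w=D[n]
    v=w-O; a=v@ex*1000;b=v@ey*1000;z=w[...,2]*1000
    print(n)
    for lo,hi in ((-30,160),):
      for s in range(-20,40,4):
        m=(np.abs(b)<25)&(a>=s)&(a<s+4)&(z>5)
        print(s,m.sum(),np.round(np.percentile(z[m],[2,50,98])) if m.sum()>3 else None)
    # lateral: z high slices
    for s in (80,120,200,250,300,350):
        m=(np.abs(a-s)<20)&(z>225)&(np.abs(b)<90); print("ret",s,np.round(np.percentile(b[m],[1,50,99]),1),np.round(np.percentile(z[m],[50,90,98]),1))
    m=(np.abs(b)<35)&(z>230)&(a>20)&(a<80);print("ret front a",np.percentile(a[m],[0,1,3,5]))
    for kk in D[n+"tray_a"][:1]:
        m=kk["region"]&(a<160)
        for s in range(-20,140,10):
            mm=m&(a>=s)&(a<s+10)
            if mm.sum()>5: print("tray",s,np.round(np.percentile(b[mm],[1,50,99]),1),np.round(np.percentile(z[mm],[5,50,95]),1))
    m=(z>95)&(z<130)&(a>-20)&(a<90)&(np.abs(b)<60)
    for s in range(-10,60,10):
        mm=m&(a>=s)&(a<s+10); print("walls",s,mm.sum(),np.round(np.percentile(b[mm],[2,25,50,75,98]),1) if mm.sum()>3 else 0,np.percentile(z[mm],90) if mm.sum()>3 else 0)
E
```

```text
[0.47008393 0.05       0.        ]
top
-20 0 None
-16 0 None
-12 0 None
-8 0 None
-4 0 None
0 0 None
4 61 [ 71. 104. 107.]
8 10 [ 76.  88. 101.]
12 29 [60. 63. 72.]
16 48 [61. 65. 86.]
20 40 [62. 68. 85.]
24 42 [63. 70. 86.]
28 37 [64. 77. 85.]
32 38 [64. 70. 85.]
36 36 [64. 69. 83.]
ret 80 [-51.5   1.6  51.1] [248.6 256.9 266.3]
ret 120 [-53.6   0.9  51.3] [247.3 259.9 263.2]
ret 200 [-56.9   1.7  55.8] [242.4 253.2 256.3]
ret 250 [-40.7   0.4  40.7] [236.3 249.6 252.1]
ret 300 [-40.8   1.2  41.2] [232.9 245.7 248.2]
ret 350 [-40.9  -0.8  40.1] [229.8 241.  243.3]
ret front a [62.57245059 62.89649727 63.01981807 63.43162156]
tray 0 [-30.6   1.6  30. ] [ 91.3 105.7 107.1]
tray 10 [-30.8  -2.4  30. ] [ 61.5  64.6 107.5]
tray 20 [-31.2 -12.1  30.1] [ 62.   65.3 109.8]
tray 30 [-31.1 -12.8  29.5] [ 63.9  66.8 117.9]
tray 40 [-31.1   6.3  29.7] [ 65.3  68.  119.1]
tray 50 [-31.8  13.3  30.2] [ 66.6  69.5 120.9]
tray 60 [-34.7  -0.8  29.9] [ 67.8  70.7 122.8]
tray 70 [-34.7 -14.9  30.8] [ 68.3  72.4 122.7]
tray 80 [-34.4  -9.7  30.3] [ 71.5  73.8 124.6]
tray 90 [-30.2   0.2  28.3] [71.9 7
[... 1395 characters left out ...]
7  29.1] [ 70.4  73.8 124.9]
tray 70 [-31.2  -7.8  29.2] [ 72.5  76.1 125.8]
tray 80 [-27.9 -12.8  29.5] [ 73.3  75.7 126. ]
tray 90 [-28.   -7.8  26.6] [74.8 78.6 96.8]
tray 100 [-28.1  -0.1  26.7] [78.4 83.9 92.3]
tray 110 [-28.3  -0.4  28.8] [86.6 92.2 97.5]
tray 120 [-28.5  -0.5  25.3] [ 93.6  98.9 104. ]
walls -10 0 0 0
walls 0 114 [-32.  -18.   -1.2  14.   27.5] 107.9744191768679
walls 10 8 [-32.3 -30.5  -1.3  27.8  27.9] 109.76834544076642
walls 20 14 [-30.7 -30.6  26.5  27.6  28. ] 119.30837824917789
walls 30 11 [-30.8  -2.1  26.5  27.2  27.9] 120.91063676053793
walls 40 11 [-30.9  -2.2  26.5  27.3  28.3] 121.6334832791548
walls 50 12 [-31.   12.   26.5  28.5  28.7] 123.1875353892395
```

```bash
cat >> h.py <<'E'
yaw=np.radians(80.15)
ex=np.array([np.cos(yaw),np.sin(yaw),0]);ey=np.array([-np.sin(yaw),np.cos(yaw),0]);ez=np.array([0,0,1.])
O=np.array([.47008,.05,0])+.007*ex-.0008*ey
by=np.radians(30.1);bx=np.array([np.cos(by),np.sin(by),0]);byy=np.array([-np.sin(by),np.cos(by),0])
HG=np.array([.578,-.320,.151])-.060*bx
def cmd(Rt,pt,N,start=None,show=True):
    """constant rows to target (measured start)"""
    if start is None:
        o=obs();R0=R.from_quat(o["tcp_rot"]);p0=np.array(o["position"])
    else: R0,p0=start
    rv=(R0.inv()*Rt).as_rotvec()/N
    rv=np.round(rv,4); S=np.zeros((3,3))
    for k in range(N): S+=(R0*R.from_rotvec(rv*k)).as_matrix()
    s=np.linalg.solve(S,pt-p0)*1000
    print("N",N,"rot",np.round(rv,4).tolist(),"shift",np.round(s,1).tolist(),"deg/row",round(np.degrees(np.linalg.norm(rv)),2),"mm",round(np.linalg.norm(s),1))
    p=p0.copy();out=[]
    for k in range(N):
        p=p+(R0*R.from_rotvec(rv*k)).apply(s/1000)
        if k in (N//4,N//2,3*N//4): out.append(np.round(p,3).tolist())
    print(" via",out,"->",np.round(pt,3).tolist())
    return Rt,pt
def ori(y,z):
    y=y/np.linalg.norm(y);z=z-y*(z@y);z=z/np.linalg.norm(z)
    return R.from_matrix(np.stack([np.cross(y,z),y,z],1))
def near(y,z,R0):
    c=[ori(y,z),ori(y,-z)]
    return min(c,key=lambda r:(R0.inv()*r).magnitude())
E
python3 - <<'E'
from h import *
o=obs();R0=R.from_quat(o["tcp_rot"]);print(np.round(R0.as_matrix(),3))
L=np.radians(35); y=np.sin(L)*ex-np.cos(L)*ez
G=O+.047*ex+.107*ez
Rt=near(y,ey,R0); print(np.round(G,4),np.round(Rt.as_matrix(),3))
cmd(Rt,G+.026*y-.09*y,20)
E
```

```text
[[-0.964 -0.     0.267]
 [-0.267  0.    -0.964]
 [ 0.    -1.    -0.   ]]
[0.4801 0.1031 0.107 ] [[-0.14   0.098  0.985]
 [-0.807  0.565 -0.171]
 [-0.574 -0.819  0.   ]]
N 20 rot [-0.0172, -0.0546, 0.0272] shift [-34.4, 14.9, -12.3] deg/row 3.63 mm 39.4
 via [[0.33, -0.449, 0.16], [0.427, -0.279, 0.134], [0.475, -0.089, 0.138]] -> [0.474, 0.067, 0.159]
```

```bash
python3 - <<'E'
from h import *
o=obs();R0=R.from_quat(o["tcp_rot"])
L=np.radians(35); y=np.sin(L)*ex-np.cos(L)*ez
G=O+.047*ex+.107*ez
Rt=near(y,ey,R0)
Rh=R0*R.from_rotvec((R0.inv()*Rt).as_rotvec()*.5)
w=cmd(Rh,np.array([.30,-.22,.26]),10)
cmd(Rt,G+.026*y-.09*y,10,w)
E
```

```text
N 10 rot [-0.0172, -0.0546, 0.0272] shift [-31.0, 2.7, -27.1] deg/row 3.63 mm 41.2
 via [[0.229, -0.496, 0.227], [0.273, -0.38, 0.234], [0.291, -0.301, 0.245]] -> [0.3, -0.22, 0.26]
N 10 rot [-0.0172, -0.0546, 0.0272] shift [-26.4, 23.7, 3.1] deg/row 3.63 mm 35.5
 via [[0.366, -0.147, 0.219], [0.421, -0.062, 0.187], [0.451, 0.001, 0.171]] -> [0.474, 0.067, 0.159]
```

```bash
python3 -m crank '[[-0.017,-0.055,0.027,-31,3,-27,1],[-0.017,-0.055,0.027,-31,3,-27,1],[-0.017,-0.055,0.027,-31,3,-27,1],[-0.017,-0.055,0.027,-31,3,-27,1],[-0.017,-0.055,0.027,-31,3,-27,1],[-0.017,-0.055,0.027,-31,3,-27,1],[-0.017,-0.055,0.027,-31,3,-27,1],[-0.017,-0.055,0.027,-31,3,-27,1],[-0.017,-0.055,0.027,-31,3,-27,1],[-0.017,-0.055,0.027,-31,3,-27,1]]' 60
python3 - <<'E'
from h import *
o=obs();R0=R.from_quat(o["tcp_rot"]);print(o["qpos"])
L=np.radians(35); y=np.sin(L)*ex-np.cos(L)*ez
G=O+.047*ex+.107*ez
Rt=near(y,ey,R0)
cmd(Rt,G+.026*y-.09*y,10)
E
```

```text
time: 2.0
position: [0.3002, -0.2183, 0.257]
tcp_rot: [-0.196, 0.711, -0.568, 0.366]
contact_force: [1.1, 0.4, 0.8]
width: 1.002
[ 1.10374903 -0.00220657 -0.31114257  2.1122401  -0.32717061  1.15847884
  0.2011173 ]
N 10 rot [-0.0171, -0.0539, 0.0274] shift [-26.3, 23.3, 3.2] deg/row 3.6 mm 35.3
 via [[0.366, -0.146, 0.216], [0.421, -0.061, 0.186], [0.451, 0.001, 0.17]] -> [0.474, 0.067, 0.159]
```

```bash
python3 -m crank '[[-0.017,-0.054,0.027,-26,23,3,1],[-0.017,-0.054,0.027,-26,23,3,1],[-0.017,-0.054,0.027,-26,23,3,1],[-0.017,-0.054,0.027,-26,23,3,1],[-0.017,-0.054,0.027,-26,23,3,1],[-0.017,-0.054,0.027,-26,23,3,1],[-0.017,-0.054,0.027,-26,23,3,1],[-0.017,-0.054,0.027,-26,23,3,1],[-0.017,-0.054,0.027,-26,23,3,1],[-0.017,-0.054,0.027,-26,23,3,1]]' 60
python3 - <<'E'
from h import *
for n in ("side","top"):
    p,d=eyes.camera(n); save(n+"1.png",p,3,(150,100,330,280) if n=="side" else (130,170,310,320))
o=obs();R0=R.from_quat(o["tcp_rot"]);print(o["qpos"],o["position"])
L=np.radians(35); y=np.sin(L)*ex-np.cos(L)*ez
G=O+.047*ex+.107*ez
Rt=near(y,ey,R0)
cmd(Rt,G+.026*y,6)
E
```

```text
time: 3.0
position: [0.4711, 0.0629, 0.1591]
tcp_rot: [-0.273, 0.652, -0.38, 0.596]
contact_force: [0.6, 0.3, -0.6]
width: 1.003
[ 0.74026846  0.36895494 -0.65665183  2.11559349 -0.56345774  0.78205126
  0.36790181] [0.47068916 0.06529741 0.15903279]
N 6 rot [0.0006, 0.0005, 0.0004] shift [-0.3, 15.1, 0.5] deg/row 0.05 mm 15.2
 via [[0.475, 0.083, 0.135], [0.479, 0.1, 0.11], [0.481, 0.109, 0.098]] -> [0.483, 0.118, 0.086]
```

View pics/side1.png

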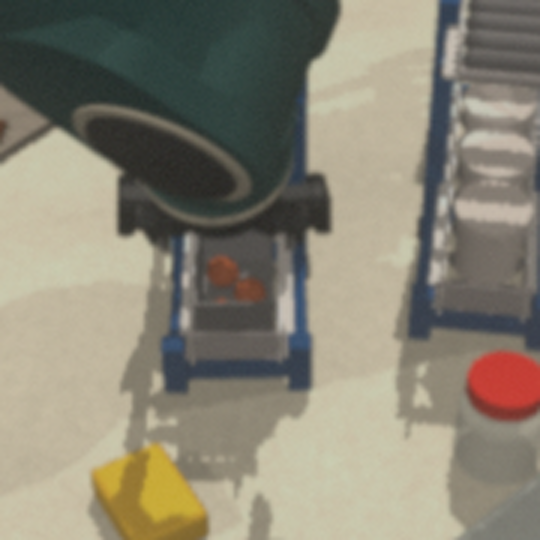

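View pics/top1.png

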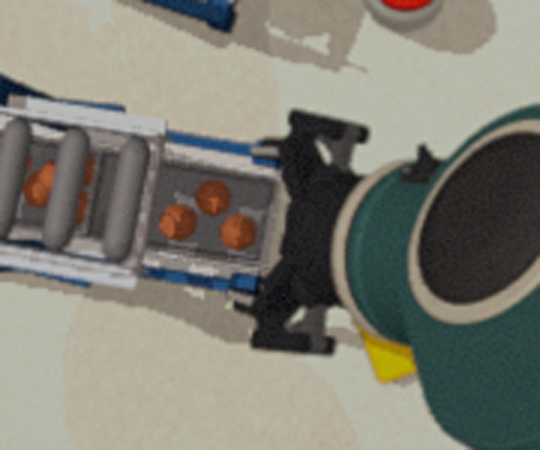

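```bash
python3 -m crank '[[0,0,0,0,20,0.6,1],[0,0,0,0,20,0.6,1],[0,0,0,0,18,0.6,1],[0.001,0.001,0,0,14,0.6,1],[0.001,0.001,0,0,10,0.6,1],[0,0,0,0,8,0,1]]' 60
python3 - <<'E'
from h import *
for n in ("side","top"):
    p,d=eyes.camera(n); save(n+"2.png",p,3,(150,100,330,280) if n=="side" else (130,170,310,320))
o=obs();R0=R.from_quat(o["tcp_rot"]);print(o["time"],o["contact_force"],o["position"])
L=np.radians(35); y=np.sin(L)*ex-np.cos(L)*ez
G=O+.047*ex+.107*ez
Rt=near(y,ey,R0)
cmd(Rt,G+.026*y,1)
E
```

```text
time: 3.7
position: [0.4825, 0.1117, 0.0849]
tcp_rot: [-0.272, 0.653, -0.382, 0.595]
contact_force: [-0.1, -0.5, 0.2]
width: 1.0
3.8 [-0.1644125  -0.7575988   0.21697553] [0.48209725 0.11199973 0.08490418]
N 1 rot [-0.0014, -0.0041, 0.0048] shift [-5.2, 2.6, -0.5] deg/row 0.37 mm 5.8
 via [[0.483, 0.118, 0.086]] -> [0.483, 0.118, 0.086]
```

View pics/side2.png

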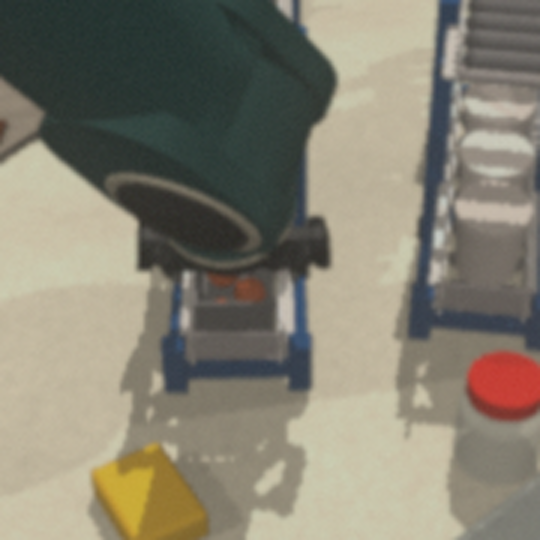

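View pics/top2.png

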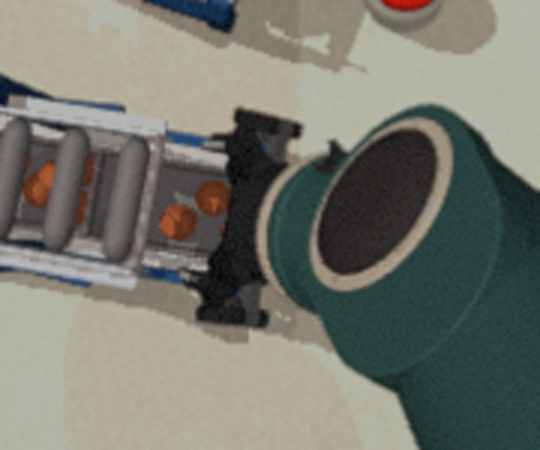

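```bash
python3 -m crank '[[-0.001,-0.004,0.005,-5,3,-0.5,1],[0,0,0,0,0,0,0.7],[0,0,0,0,0,0,0.3],[0,0,0,0,0,0,0],[0,0,0,0,0,0,0],[0,0,0,0,0,0,0],[0,0,0,0,0,0,0]]' 60
python3 - <<'E'
from h import *
o=obs();print(o["time"],o["contact_force"],o["ft_torque"],o["position"],o["width"])
R0=R.from_quat(o["tcp_rot"]);print(np.round(R0.as_matrix(),3))
# lift: 25mm normal to lane then diagonal
n=np.array([0,0,1.])*np.cos(.14)-ex*np.sin(.14)
print(np.round(R0.inv().apply(n*10),1), np.round(R0.inv().apply((n-ex*0.9)*20),1))
p=np.array(o["position"])-.026*R0.as_matrix()[:,1]; print("grasp rack",(p-O)@ex,(p-O)@ey,p[2])
E
```

```text
time: 4.5
position: [0.4831, 0.1174, 0.0862]
tcp_rot: [-0.271, 0.652, -0.38, 0.597]
contact_force: [-1.5, -0.3, 7.5]
width: 0.72
4.5 [-1.45874909 -0.33735654  7.50670242] [1.47750969e-04 2.91165330e-01 1.75929411e-01] [0.4831387  0.11737394 0.0861786 ] 0.7198291305945599
[[-0.14   0.1    0.985]
 [-0.807  0.565 -0.172]
 [-0.574 -0.819  0.002]]
[-4.5 -8.9  0. ] [  5.7 -28.1   0.1]
grasp rack 0.04670219718428823 -0.000490980803874665 0.1074768104101966
```

```bash
python3 -m crank '[[0,0,0,-2,-4,0,0],[0,0,0,-4.5,-9,0,0],[0,0,0,-6,-13,0,0],[0,0,0,-3,-18,0,0],[0,0,0,4,-22,0,0],[0,0,0,5,-26,0,0],[0,0,0,5,-26,0,0],[0,0,0,4,-20,0,0],[0,0,0,3,-12,0,0],[0,0,0,2,-6,0,0]]' 60
python3 - <<'E'
from h import *
for n in ("side","top"):
    p,d=eyes.camera(n); save(n+"3.png",p,3,(150,80,350,280) if n=="side" else (130,150,340,320))
o=obs();print(o["time"],o["contact_force"],o["position"],o["width"],o["qpos"])
E
```

```text
time: 5.5
position: [0.4664, 0.0222, 0.2103]
tcp_rot: [-0.271, 0.652, -0.381, 0.597]
contact_force: [-0.2, 1.4, -3.5]
width: 0.719
5.6 [ 0.23481625 -0.38368621 -3.90988247] [0.4663709  0.0227533  0.20964259] 0.7142511488542607 [ 0.82723118  0.28103947 -0.63706943  2.06537039 -0.55686109  0.94842583
  0.38749407]
```

View pics/side3.png

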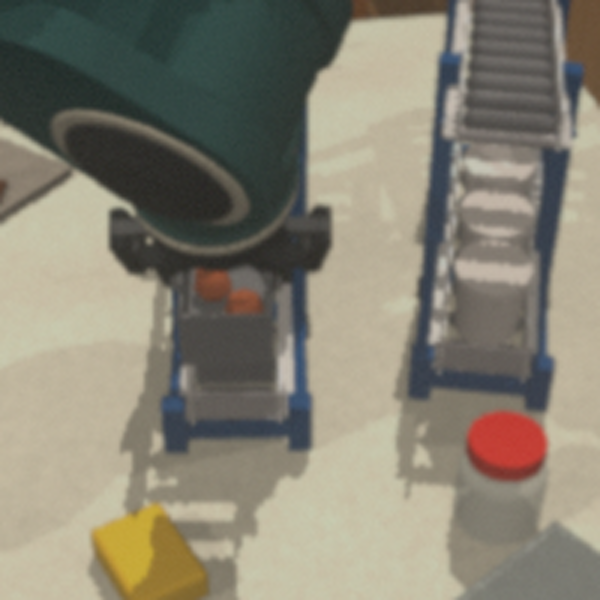

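View pics/top3.png

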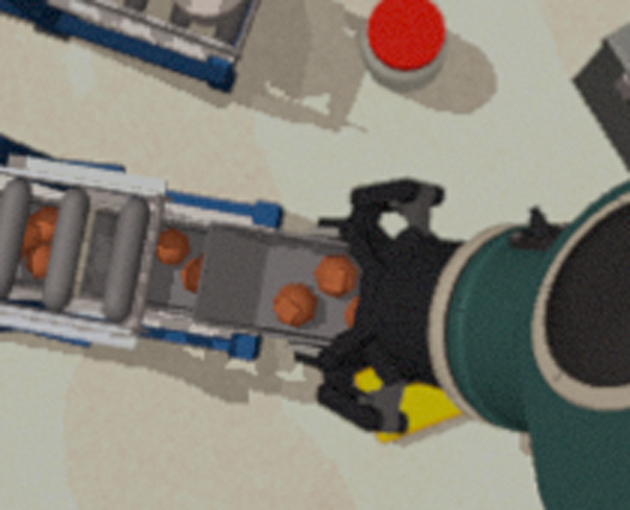

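```bash
cat >> h.py <<'E'
# tray in tool (from grasp reading)
_Rg=R.from_quat([-0.271,0.652,-0.380,0.597]);_pg=np.array([.4831387,.11737394,.0861786])
def trot(yawdir,pitch):  # tray rotation, lip-up pitch rad
    lat=np.cross([0,0,1.],yawdir)
    x=np.cos(pitch)*yawdir+np.sin(pitch)*np.array([0,0,1.]);
    return R.from_matrix(np.stack([x,lat,np.cross(x,lat)],1))
_Rt0=trot(ex,np.radians(8)); _pt0=O+np.array([0,0,.060])+.063*_Rt0.as_matrix()[:,0]
T_R=_Rg.inv()*_Rt0; T_p=_Rg.inv().apply(_pt0-_pg)
def tray_now():
    o=obs();Rw=R.from_quat(o["tcp_rot"]);return Rw*T_R, np.array(o["position"])+Rw.apply(T_p)
def tool_for(Rtray,pt,ref=None):
    """tool pose so tray point ref(tray coords) is at pt"""
    ref=np.zeros(3) if ref is None else np.asarray(ref)
    o=pt-Rtray.apply(ref); Rw=Rtray*T_R.inv(); return Rw,o-Rw.apply(T_p)
LIP=np.array([.063,0,.022])
E
python3 - <<'E'
from h import *
print("T_p",T_p)
Rt,pt=tray_now();print(pt,Rt.as_euler("ZYX",degrees=True))
for n in ("side","top"):
    p,d=eyes.camera(n);w=cloud(n,d)
    q=(Rt.inv().apply((w-pt).reshape(-1,3))*1000).reshape(384,512,3)
    k=eyes.cut_out(n,"tray_a")
    for e in k[:3]:
        m=e["region"];v=q[m];v=v[~np.isnan(v[:,0])]
        print(n,e["conf"],e["extent"],np.round(np.percentile(v,[2,50,98],axis=0),0).tolist())
    i=(np.abs(q[...,1])<27)&(q[...,0]>-60)&(q[...,0]<20)&(q[...,2]<8)&(q[...,2]>-12);print("floor",i.sum(),np.round(np.percentile(q[i],[5,50,95],axis=0),1).tolist())
    f=q[i]
    if len(f)>20: print(np.polyfit(f[:,0],f[:,2],1))
    i=(np.abs(q[...,1])<27)&(q[...,0]>-80)&(q[...,0]<-50)&(q[...,2]<60)&(q[...,2]>5);print("wall",i.sum(),np.round(np.percentile(q[i],[5,50,95],axis=0),1).tolist())
    i=(np.abs(q[...,1])<27)&(q[...,0]>28)&(q[...,0]<80)&(q[...,2]<35)&(q[...,2]>-12);f=q[i];print("ramp",i.sum(),np.round(np.percentile(f,[5,50,95],axis=0),1).tolist(),np.percentile(f[:,0],99) if len(f) else 0, np.polyfit(f[:,0],f[:,2],1) if len(f)>20 else 0)
    i=(np.abs(q[...,1])<45)&(q[...,0]>25)&(q[...,0]<60)&(q[...,2]>5);print("lat",np.round(np.percentile(q[i][:,1],[2,98]),1))
E
```

```text
T_p [ 0.00934141  0.01471127 -0.0005808 ]
[0.46596455 0.02360602 0.192232  ] [ 8.01145006e+01 -7.99394952e+00  2.02418591e-02]
side 0.85 [207.6, 170.7, 238.8, 199.8] [[-61.0, -32.0, -181.0], [-58.0, -0.0, 20.0], [163.0, 33.0, 55.0]]
side 0.65 [215.2, 202.7, 241.0, 208.4] [[16.0, -32.0, -120.0], [19.0, -2.0, -105.0], [21.0, 28.0, -90.0]]
floor 197 [[-59.6, -26.8, 1.8], [-5.8, 0.5, 4.1], [18.2, 25.7, 6.4]]
[3.82076290e-03 4.19023404e+00]
wall 427 [[-60.7, -24.3, 7.9], [-59.2, 0.7, 28.5], [-57.1, 24.6, 47.0]]
ramp 5 [[28.5, -15.8, 3.1], [28.6, -11.9, 3.7], [29.8, 17.0, 5.3]] 29.949330216322032 0
lat [-16.1  -7.9]
top 0.86 [160.7, 224.2, 196.9, 258.5] [[74.0, -28.0, -136.0], [92.0, 3.0, -125.0], [144.0, 31.0, -82.0]]
top 0.39 [316.5, 125.1, 460.0, 251.0] [[-441.0, -290.0, -132.0], [-318.0, -176.0, 2.0], [-197.0, -74.0, 19.0]]
floor 398 [[-27.1, -25.1, -0.7], [-2.6, -1.8, 1.5], [18.4, 25.4, 3.5]]
[-0.00333169  1.52626296]Traceback (most recent call last):
  File "<stdin>", line 14, in <module>
    return _quantile_unchecked(
        a, q, axis, out, overwrite_input, method, keepdims, weights)
    return _ureduce(a,
                    func=_quantile_ureduce_func,
    ...<5 lines>...
                    overwrite_input=overwrite_input,
                    method=method)
    r = func(a, **kwargs)
    result = _quantile(arr,
                       quantiles=q,
    ...<2 lines>...
                       out=out,
                       weights=wgt)
    slices_having_nans = np.isnan(arr[-1, ...])
                                  ~~~^^^^^^^^^
IndexError: index -1 is out of bounds for axis 0 with size 0
```

```bash
cat >> h.py <<'E'
T_p=T_p+T_R.apply([.0025,0,0]); O=O+.002*ex
E
python3 - <<'E'
from h import *
print(tray_now()[1], obs()["time"])
w=tool_for(trot(bx,0),HG+.040*bx+.12*ez,LIP)
cmd(*w,17)
E
```

```text
[0.46601203 0.02733233 0.19179399] 5.8
N 17 rot [0.0266, 0.0441, -0.0078] shift [13.8, -12.5, 14.9] deg/row 2.98 mm 23.8
 via [[0.513, -0.085, 0.221], [0.529, -0.177, 0.234], [0.527, -0.271, 0.249]] -> [0.506, -0.363, 0.266]
```

```bash
python3 -m crank '[[0.013,0.022,-0.004,7,-6,7.5,0],[0.013,0.022,-0.004,7,-6,7.5,0],[0.0266,0.044,-0.008,14,-12.5,15,0],[0.0266,0.044,-0.008,14,-12.5,15,0],[0.0266,0.044,-0.008,14,-12.5,15,0],[0.0266,0.044,-0.008,14,-12.5,15,0],[0.0266,0.044,-0.008,14,-12.5,15,0],[0.0266,0.044,-0.008,14,-12.5,15,0],[0.0266,0.044,-0.008,14,-12.5,15,0],[0.0266,0.044,-0.008,14,-12.5,15,0]]'
python3 -m crank '[[0.0266,0.044,-0.008,14,-12.5,15,0],[0.0266,0.044,-0.008,14,-12.5,15,0],[0.0266,0.044,-0.008,14,-12.5,15,0],[0.0266,0.044,-0.008,14,-12.5,15,0],[0.0266,0.044,-0.008,14,-12.5,15,0],[0.0266,0.044,-0.008,14,-12.5,15,0],[0.0266,0.044,-0.008,14,-12.5,15,0],[0.013,0.022,-0.004,7,-6,7.5,0],[0.013,0.022,-0.004,7,-6,7.5,0]]'
python3 - <<'E'
from h import *
Rt,pt=tray_now()
o=obs();print(o["qpos"],o["width"],o["contact_force"])
for n in ("side","top"):
    p,d=eyes.camera(n);w=cloud(n,d)
    save(n+"4.png",p,1.5)
    q=(Rt.inv().apply((w-pt).reshape(-1,3))*1000).reshape(384,512,3)
    i=(np.abs(q[...,1])<24)&(q[...,0]>-60)&(q[...,0]<20)&(q[...,2]<8)&(q[...,2]>-12);f=q[i];print("floor",i.sum(), np.median(f,axis=0) if len(f) else 0, np.polyfit(f[:,0],f[:,2],1) if len(f)>20 else 0)
    i=(np.abs(q[...,1])<22)&(q[...,0]>28)&(q[...,0]<80)&(q[...,2]<35)&(q[...,2]>-8);f=q[i];print("ramp",i.sum(),np.percentile(f[:,0],98) if len(f) else 0, np.polyfit(f[:,0],f[:,2],1) if len(f)>20 else 0)
    i=(np.abs(q[...,1])<45)&(q[...,0]>25)&(q[...,0]<60)&(q[...,2]>5);f=q[i][:,1];print("lat",np.round(np.percentile(f,[2,98]),1) if len(f) else 0)
L=(Rt.apply(LIP)+pt-HG)*1000;print("lip rel hinge bx,by,z",L@bx,L@byy,L[2],Rt.as_euler("ZYX",degrees=True))
E
```

```text
time: 6.8
position: [0.5299, -0.1818, 0.2334]
tcp_rot: [-0.141, 0.698, -0.522, 0.47]
contact_force: [0.9, 0.0, -2.8]
width: 0.717
time: 7.7
position: [0.5056, -0.3669, 0.2653]
tcp_rot: [-0.02, 0.705, -0.623, 0.337]
contact_force: [0.1, 0.9, -2.9]
width: 0.716
[ 1.00857935  0.35086417 -0.26931148  1.7178049  -0.42937413  0.98651054
 -0.0629941 ] 0.7164769653199097 [ 0.10095527  0.87465637 -2.93706779]
floor 199 [-23.95965322   5.39333675   4.34182109] [-0.03511811  3.43339118]
ramp 721 62.957368818367364 [  0.57492106 -10.37112958]
lat [-31.8  28.1]
floor 244 [  5.41032444 -11.21425482   2.19289479] [-0.00986906  2.25794623]
ramp 386 63.149051551208736 [  0.55176493 -10.9735935 ]
lat [-30.6  31.2]
lip rel hinge bx,by,z 37.664477067865555 -3.7869248753613736 118.81133312904544 [30.04406378  0.15630475 -0.09676775]
```

View pics/side4.png

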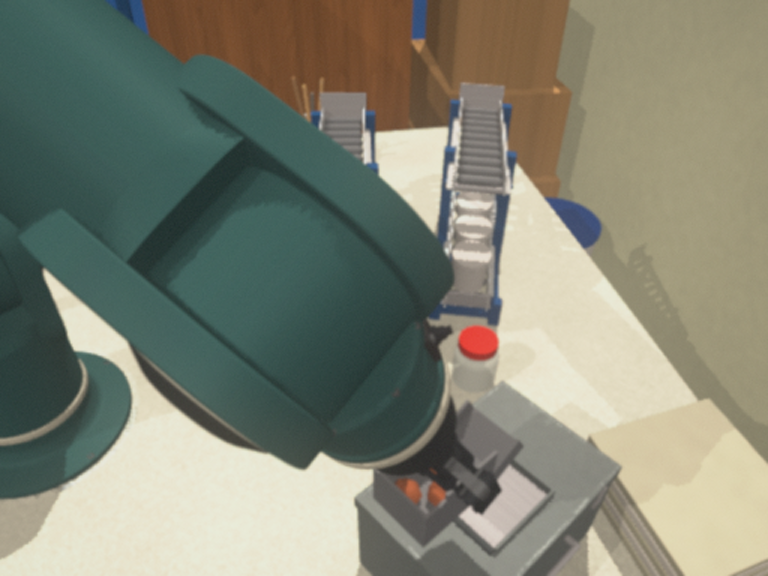

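View pics/top4.png

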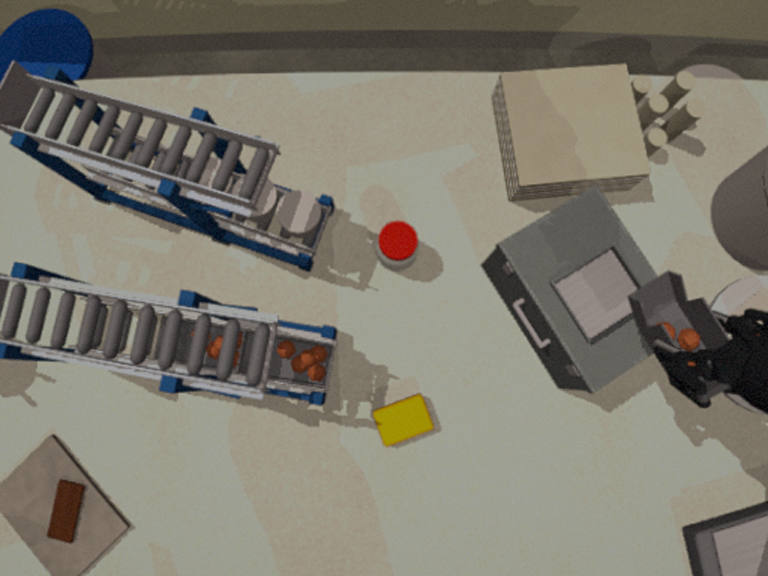

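```bash
python3 - <<'E'
from h import *
p,d=eyes.camera("top"); save("top5a.png",p,6,(170,220,230,275)); save("top5b.png",p,6,(410,170,512,280))
p,d=eyes.camera("side"); save("side5b.png",p,6,(230,270,350,370))
a=cv2.imread("pics/top5b.png");b=cv2.imread("pics/side5b.png");c=cv2.imread("pics/top5a.png")
h=420;r=[cv2.resize(i,(260,int(i.shape[0]*260/i.shape[1]))) for i in (a,b,c)]
H=max(i.shape[0] for i in r);cv2.imwrite("pics/m5.png",np.hstack([cv2.copyMakeBorder(i,0,H-i.shape[0],0,0,0) for i in r]))
E
```

```text
(no output)
```

View pics/m5.png

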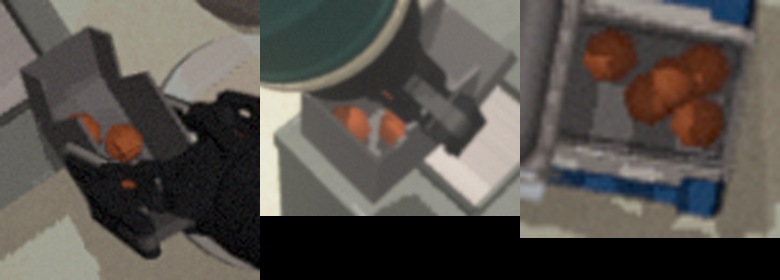

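```bash
python3 - <<'E'
from h import *
w=tool_for(trot(bx,-np.radians(22)),HG+.070*bx+.014*ez,LIP)
cmd(*w,9)
E
```

```text
N 9 rot [-0.0001, 0.0002, -0.0424] shift [-1.0, 9.7, -0.3] deg/row 2.43 mm 9.8
 via [[0.518, -0.357, 0.24], [0.525, -0.353, 0.222], [0.53, -0.349, 0.204]] -> [0.534, -0.346, 0.185]
```

```bash
python3 -m crank '[[0,0,-0.0424,-1,9.7,-0.3,0],[0,0,-0.0424,-1,9.7,-0.3,0],[0,0,-0.0424,-1,9.7,-0.3,0],[0,0,-0.0424,-1,9.7,-0.3,0],[0,0,-0.0424,-1,9.7,-0.3,0],[0,0,-0.0424,-1,9.7,-0.3,0],[0,0,-0.0424,-1,9.7,-0.3,0],[0,0,-0.0424,-1,9.7,-0.3,0],[0,0,-0.0424,-1,9.7,-0.3,0]]'
python3 - <<'E'
from h import *
o=obs();print(o["qpos"],o["contact_force"])
Rt,pt=tray_now()
L=(Rt.apply(LIP)+pt-HG)*1000;print("lip",L@bx,L@byy,L[2],Rt.as_euler("ZYX",degrees=True))
for n in ("side","top"):
    p,d=eyes.camera(n);w=cloud(n,d)
    save(n+"6.png",p,4,(250,250,420,384) if n=="side" else (340,140,480,280))
    q=(Rt.inv().apply((w-pt).reshape(-1,3))*1000).reshape(384,512,3)
    i=(np.abs(q[...,1])<22)&(q[...,0]>28)&(q[...,0]<61)&(q[...,2]<35)&(q[...,2]>-8);f=q[i];print("ramp",i.sum(), np.polyfit(f[:,0],f[:,2],1) if len(f)>20 else 0)
    i=(np.abs(q[...,1])<22)&(q[...,0]>66)&(q[...,0]<80);f=(w[i]-HG)*1000;print("flap",np.median(f[:,2]) if len(f) else 0)
# schedule
o=obs();R0=R.from_quat(o["tcp_rot"]);p0=np.array(o["position"]);st=(R0,p0)
for P,th,z in ((32,0,6),(38,0,1),(44,.08,0),(50,.18,0),(56,.3,0),(60,.42,0),(65,.54,0),(70,.66,0)):
    tgt=HG+.070*(np.cos(th)*bx-np.sin(th)*ez)+ez*z/1000
    st=cmd(*tool_for(trot(bx,-np.radians(P)),tgt,LIP),1,st)
E
```

```text
time: 8.8
position: [0.5347, -0.3458, 0.1843]
tcp_rot: [-0.155, 0.689, -0.675, 0.214]
contact_force: [-0.7, -0.5, -4.1]
width: 0.712
[ 0.67178664  0.46753353 -0.14741478  1.65742153 -0.00794013  0.9770101
 -0.49755077] [-0.74367338 -0.52542793 -4.14675321]
lip 70.51200790392507 0.03299579608588843 13.610560573459107 [30.17553293 22.08193591 -0.06284142]
ramp 69 [ 0.49372351 -7.5247987 ]
flap 0
ramp 337 [  0.5611827  -14.21720641]
flap -1.344163220775213
N 1 rot [0.0008, 0.0036, -0.1737] shift [-2.9, -3.2, 1.0] deg/row 9.95 mm 4.4
 via [[0.538, -0.344, 0.187]] -> [0.538, -0.344, 0.187]
N 1 rot [-0.0, -0.0003, -0.1047] shift [-3.4, -1.1, 0.0] deg/row 6.0 mm 3.5
 via [[0.541, -0.342, 0.188]] -> [0.541, -0.342, 0.188]
N 1 rot [-0.0, -0.0003, -0.1047] shift [-4.0, 0.5, 0.0] deg/row 6.0 mm 4.0
 via [[0.544, -0.34, 0.186]] -> [0.544, -0.34, 0.186]
N 1 rot [-0.0, -0.0003, -0.1047] shift [-4.1, 0.9, -0.0] deg/row 6.0 mm 4.2
 via [[0.547, -0.338, 0.184]] -> [0.547, -0.338, 0.184]
N 1 rot [-0.0, -0.0003, -0.1047] shift [-4.3, 2.3, -0.0] deg/row 6.0 mm 4.8
 via [[0.55, -0.337, 0.181]] -> [0.55, -0.337, 0.181]
N 1 rot [-0.0, -0.0002, -0.0698] shift [-3.1, 4.2, -0.0] deg/row 4.0 mm 5.3
 via [[0.551, -0.337, 0.175]] -> [0.551, -0.337, 0.175]
N 1 rot [-0.0, -0.0002, -0.0873] shift [-3.2, 3.3, -0.0] deg/row 5.0 mm 4.6
 via [[0.551, -0.336, 0.171]] -> [0.551, -0.336, 0.171]
N 1 rot [-0.0, -0.0002, -0.0873] shift [-2.9, 3.3, -0.0] deg/row 5.0 mm 4.4
 via [[0.552, -0.336, 0.166]] -> [0.552, -0.336, 0.166]
```

View pics/side6.png

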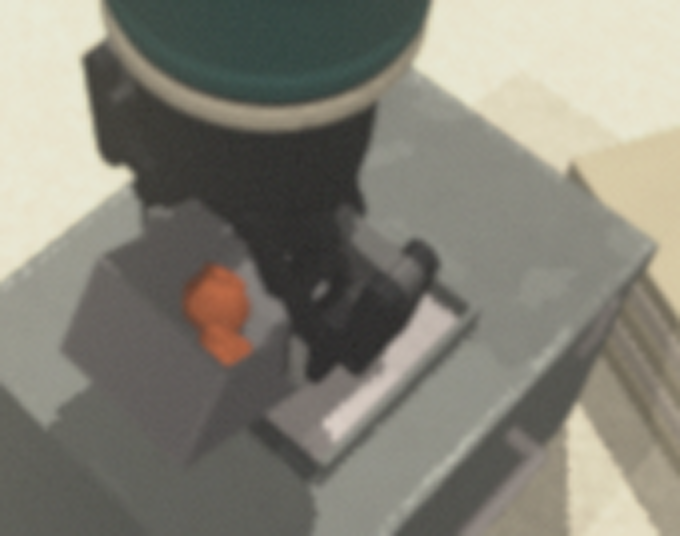

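View pics/top6.png

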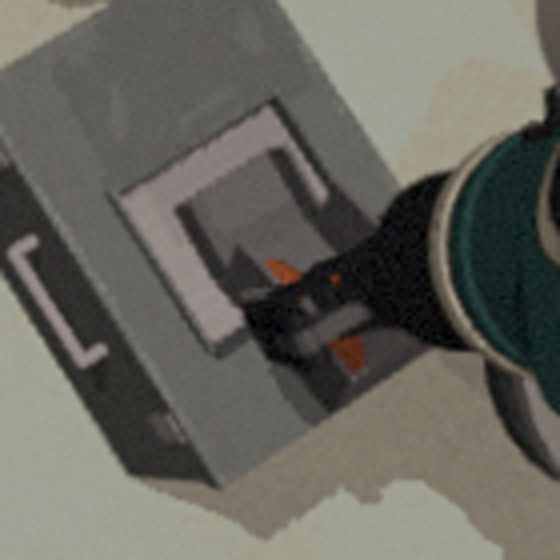

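```bash
python3 -m crank '[[0,0.002,-0.087,-1.5,-1.6,0.5,0],[0,0.002,-0.087,-1.5,-1.6,0.5,0],[0,0,-0.105,-3.4,-1.1,0,0],[0,0,-0.105,-4,0.5,0,0],[0,0,-0.105,-4,0.9,0,0],[0,0,-0.105,-4.3,2.3,0,0],[0,0,-0.07,-3.1,4.2,0,0],[0,0,-0.087,-3.2,3.3,0,0],[0,0,-0.087,-2.9,3.3,0,0],[0,0,0,0,0,0,0]]'
python3 - <<'E'
from h import *
o=obs();print(o["qpos"],o["contact_force"],o["width"])
Rt,pt=tray_now()
L=(Rt.apply(LIP)+pt-HG)*1000;print("lip",L@bx,L@byy,L[2],Rt.as_euler("ZYX",degrees=True))
for n in ("side","top"):
    p,d=eyes.camera(n)
    save(n+"7.png",p,4,(250,250,420,384) if n=="side" else (340,140,480,280))
E
```

```text
time: 9.9
position: [0.5515, -0.3363, 0.1653]
tcp_rot: [0.422, -0.568, 0.702, 0.081]
contact_force: [1.8, 1.2, -2.8]
width: 0.72
[ 0.22966407  0.81901459  0.06008223  1.29654495  0.47317936  1.59292059
 -0.89220469] [ 1.76284283  1.18657785 -2.8418018 ] 0.7200756604274
lip 54.973810197278254 -0.18541943183752707 -44.19459789584154 [30.34041597 70.11998225  0.41636379]
```

View pics/side7.png

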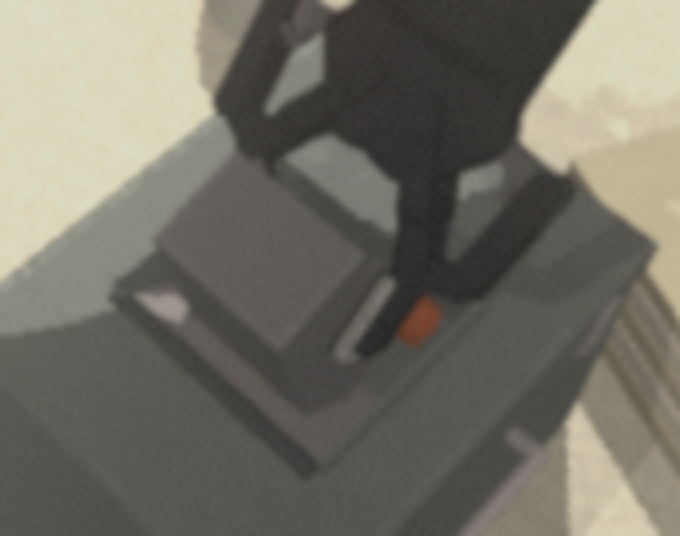

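View pics/top7.png

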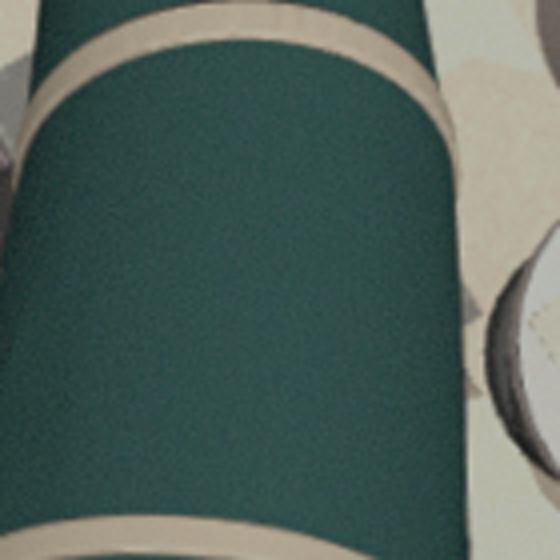

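```bash
python3 -m crank '[[0,0,-0.03,-1,1.2,0,0],[0,0,-0.03,-1,1.2,0,0],[0,0,0,0,0,0,0],[0,0,0,0,0,0,0],[0,0,0,0,0,0,0],[0,0,0,0,0,0,0]]'
python3 - <<'E'
from h import *
o=obs();print(o["qpos"],o["contact_force"],o["width"])
Rt,pt=tray_now()
L=(Rt.apply(LIP)+pt-HG)*1000;print("lip",L@bx,L@byy,L[2],Rt.as_euler("ZYX",degrees=True))
p,d=eyes.camera("side");w=cloud("side",d)
save("side8.png",p,4,(250,250,420,384))
r=p.astype(int);m=(r[...,0]-r[...,2]>50)&(w[...,1]<-.15)&(w[...,1]>-.5)
print(m.sum(),np.median(w[m],axis=0))
v=w-HG
for (x,y) in ((354,330),(340,352),(325,350),(290,328)):
    print(x,y,np.round([v[y,x]@bx*1000,v[y,x]@byy*1000,v[y,x,2]*1000]))
E
```

```text
time: 10.6
position: [0.5507, -0.3388, 0.1648]
tcp_rot: [0.436, -0.555, 0.701, 0.102]
contact_force: [1.0, 1.1, -1.3]
width: 0.721
[ 0.21328679  0.84801345  0.07485274  1.27423168  0.49559106  1.63191377
 -0.8996247 ] [ 1.02943439  1.08317902 -1.25222676] 0.7214292160013116
lip 49.650422462799355 -2.351050630978726 -46.03099591072546 [29.2088935  73.41167717 -0.57668083]
47 [ 0.66235092 -0.2843184   0.02659888]
354 330 [ 152.  -10. -119.]
340 352 [ 63. -35. -57.]
325 350 [ 14. -33.   8.]
290 328 [10. 35. -8.]
```

View pics/side8.png

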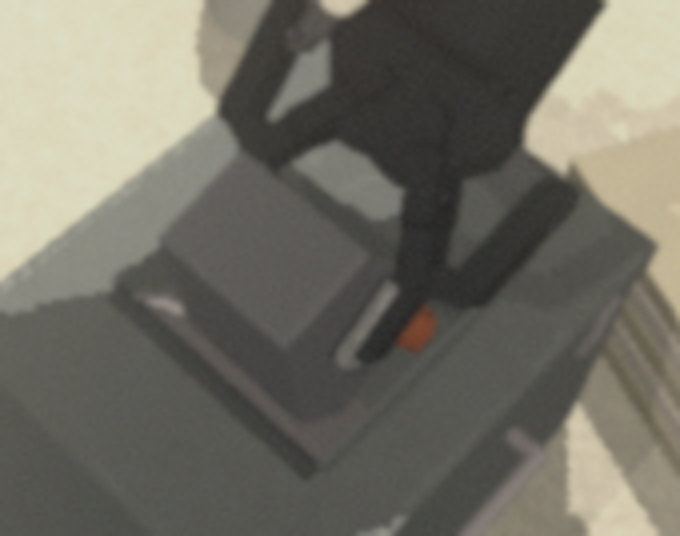

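```bash
python3 - <<'E'
from h import *
print(np.round(T_R.apply([-10,0,0]),2))
E
```

```text
[ 8.91 -4.53  0.01]
```

```bash
python3 -m crank '[[0,0,0,4.5,-2.3,0,0],[0,0,0,9,-4.5,0,0],[0,0,0,9,-4.5,0,0],[0,0,0,9,-4.5,0,0],[0,0,0,9,-4.5,0,0],[0,0,0,9,-4.5,0,0],[0,0,0,9,-4.5,0,0],[0,0,0,9,-4.5,0,0],[0,0,0,9,-4.5,0,0],[0,0,0,9,-4.5,0,0]]'
python3 - <<'E'
from h import *
o=obs();print(o["qpos"],o["contact_force"],o["width"])
Rt,pt=tray_now()
L=(Rt.apply(LIP)+pt-HG)*1000;print("lip",L@bx,L@byy,L[2],Rt.as_euler("ZYX",degrees=True))
for n in ("side","top"):
    p,d=eyes.camera(n);save(n+"9.png",p,4,(250,230,420,384) if n=="side" else (340,140,480,280))
E
```

```text
time: 11.65
position: [0.5261, -0.3525, 0.2569]
tcp_rot: [0.436, -0.555, 0.701, 0.102]
contact_force: [-0.1, -1.3, -2.7]
width: 0.718
[ 0.22922872  0.72272456  0.08904853  1.28537187  0.5178426   1.71650999
 -0.81761828] [-0.13975755 -1.26116231 -2.6828107 ] 0.7175503340098325
lip 21.413993743268268 -1.823443747694868 46.048583992261385 [29.2331871  73.46205185 -0.54926461]
```

View pics/side9.png

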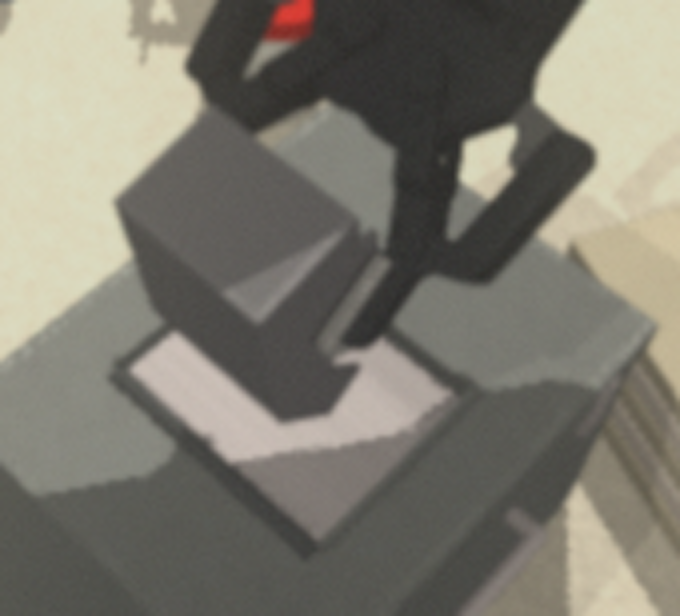

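```bash
python3 - <<'E'
from h import *
d=np.array([np.cos(np.radians(42)),np.sin(np.radians(42)),0])
w=cmd(*tool_for(trot(d,-np.radians(5)),np.array([.47,-.26,.32])),14)
w=cmd(*tool_for(trot(ex,-np.radians(5)),O-.04*ex+.32*ez),12,w)
E
```

```text
N 14 rot [0.0032, -0.0157, 0.085] shift [0.9, -5.9, -7.9] deg/row 4.96 mm 9.9
 via [[0.52, -0.32, 0.278], [0.507, -0.291, 0.302], [0.491, -0.274, 0.32]] -> [0.471, -0.26, 0.337]
N 12 rot [-0.0207, -0.0515, 0.0001] shift [-18.8, 7.5, -12.4] deg/row 3.18 mm 23.8
 via [[0.49, -0.167, 0.337], [0.491, -0.096, 0.337], [0.48, -0.026, 0.337]] -> [0.466, 0.02, 0.337]
```

```bash
python3 -m crank '[[0.003,-0.016,0.085,1,-6,-8,0],[0.003,-0.016,0.085,1,-6,-8,0],[0.003,-0.016,0.085,1,-6,-8,0],[0.003,-0.016,0.085,1,-6,-8,0],[0.003,-0.016,0.085,1,-6,-8,0],[0.003,-0.016,0.085,1,-6,-8,0],[0.003,-0.016,0.085,1,-6,-8,0]]'
python3 -m crank '[[0.003,-0.016,0.085,1,-6,-8,0],[0.003,-0.016,0.085,1,-6,-8,0],[0.003,-0.016,0.085,1,-6,-8,0],[0.003,-0.016,0.085,1,-6,-8,0],[0.003,-0.016,0.085,1,-6,-8,0],[0.003,-0.016,0.085,1,-6,-8,0],[0.003,-0.016,0.085,1,-6,-8,0]]'
python3 - <<'E'
from h import *
o=obs();print(o["qpos"],o["contact_force"],o["width"])
Rt,pt=tray_now();print(pt,Rt.as_euler("ZYX",degrees=True))
for n in ("side","top"):
    p,d=eyes.camera(n);save(n+"10.png",p,1.5)
cmd(*tool_for(trot(ex,-np.radians(5)),O-.04*ex+.32*ez),12)
E
```

```text
time: 12.45
position: [0.5103, -0.2968, 0.2961]
tcp_rot: [0.293, -0.656, 0.681, -0.144]
contact_force: [0.6, -0.9, -2.3]
width: 0.719
time: 13.15
position: [0.4689, -0.2598, 0.3386]
tcp_rot: [-0.123, 0.697, -0.598, 0.376]
contact_force: [0.2, 0.4, -2.6]
width: 0.718
[ 0.74329888  0.1406988  -0.08995993  1.78223363 -0.39894053  1.17781843
 -0.03302317] [ 0.19221027  0.39644133 -2.61819584] 0.7178605105454066
[ 0.4680812  -0.25979866  0.32127588] [42.24333729  4.83979522  0.20564526]
N 12 rot [-0.0204, -0.0516, -0.0001] shift [-19.0, 7.8, -12.2] deg/row 3.18 mm 23.9
 via [[0.488, -0.168, 0.338], [0.49, -0.097, 0.338], [0.479, -0.026, 0.338]] -> [0.466, 0.02, 0.337]
```

View pics/side10.png

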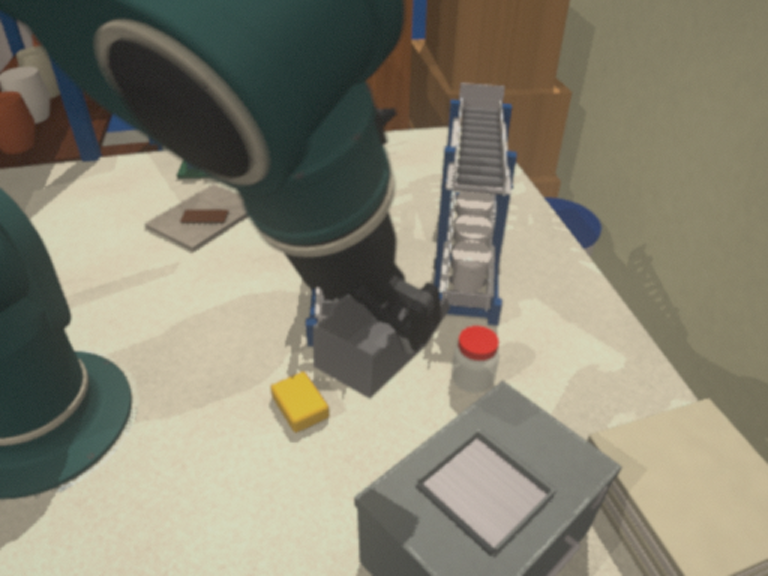

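View pics/top10.png

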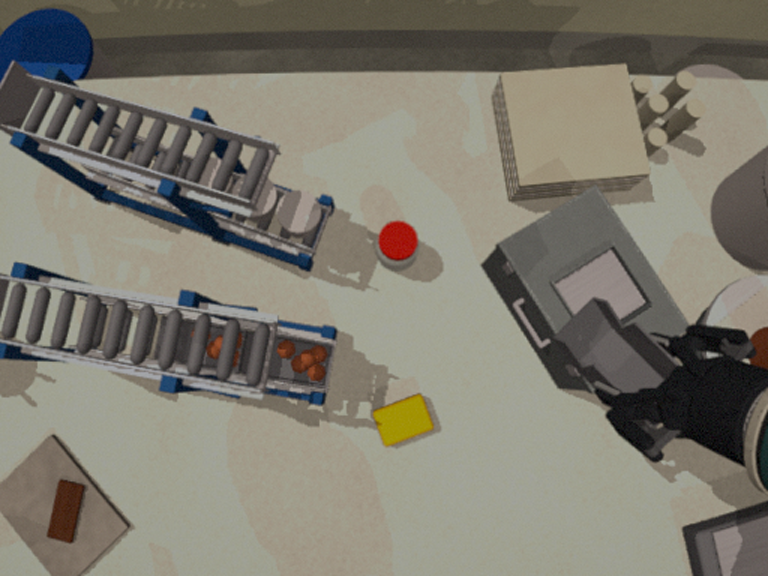

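```bash
python3 -m crank '[[-0.0204,-0.0516,0,-19,7.8,-12.2,0],[-0.0204,-0.0516,0,-19,7.8,-12.2,0],[-0.0204,-0.0516,0,-19,7.8,-12.2,0],[-0.0204,-0.0516,0,-19,7.8,-12.2,0],[-0.0204,-0.0516,0,-19,7.8,-12.2,0],[-0.0204,-0.0516,0,-19,7.8,-12.2,0]]'
python3 -m crank '[[-0.0204,-0.0516,0,-19,7.8,-12.2,0],[-0.0204,-0.0516,0,-19,7.8,-12.2,0],[-0.0204,-0.0516,0,-19,7.8,-12.2,0],[-0.0204,-0.0516,0,-19,7.8,-12.2,0],[-0.0204,-0.0516,0,-19,7.8,-12.2,0],[-0.0204,-0.0516,0,-19,7.8,-12.2,0],[0,0,0,0,0,0,0]]'
python3 - <<'E'
from h import *
o=obs();print(o["qpos"],o["contact_force"],o["width"])
Rt,pt=tray_now();print(pt,Rt.as_euler("ZYX",degrees=True))
for n in ("side","top"):
    p,d=eyes.camera(n);w=cloud(n,d)
    save(n+"11.png",p,3,(130,60,330,250) if n=="side" else (100,150,340,320))
    q=(Rt.inv().apply((w-pt).reshape(-1,3))*1000).reshape(384,512,3)
    i=(np.abs(q[...,1])<24)&(q[...,0]>-55)&(q[...,0]<20)&(q[...,2]<10)&(q[...,2]>-12);f=q[i];print("floor",i.sum(), np.median(f,axis=0) if len(f) else 0, np.polyfit(f[:,0],f[:,2],1) if len(f)>20 else 0)
    i=(np.abs(q[...,1])<22)&(q[...,0]>28)&(q[...,0]<80)&(q[...,2]<35)&(q[...,2]>-8);f=q[i];print("ramp",i.sum(),np.percentile(f[:,0],98) if len(f) else 0, np.polyfit(f[:,0],f[:,2],1) if len(f)>20 else 0)
    i=(np.abs(q[...,1])<27)&(q[...,0]>-80)&(q[...,0]<-50)&(q[...,2]<60)&(q[...,2]>8);f=q[i];print("wall",i.sum(),np.round(np.percentile(f,[5,50,95],axis=0),1).tolist() if len(f) else 0)
    i=(np.abs(q[...,1])<45)&(q[...,0]>25)&(q[...,0]<60)&(q[...,2]>5);f=q[i][:,1];print("lat",np.round(np.percentile(f,[2,98]),1) if len(f) else 0)
    i=(np.abs(q[...,1])<45)&(q[...,0]<-50)&(q[...,0]>-70)&(q[...,2]>5);f=q[i][:,1];print("lat back",np.round(np.percentile(f,[2,98]),1) if len(f) else 0)
    # return lane in rack frame
    v=(w-O)*1000;a=v@ex;b=v@ey;z=w[...,2]*1000
    for s in (180,230,280,330):
        m=(np.abs(a-s)<12)&(z>222)&(z<300)&(np.abs(b)<47)
        if m.sum()>20: print("rails",s,np.round(np.percentile(b[m],[1,99]),1),np.round(np.percentile(z[m],[90,98]),1),"roll exp top",round(255-(s-55)*np.tan(np.radians(5))),
            np.round(np.percentile(z[m&(np.abs(b)<25)],[50,95]),1))
E
```

```text
time: 13.85
position: [0.4922, -0.1167, 0.3376]
tcp_rot: [-0.24, 0.665, -0.528, 0.471]
contact_force: [0.2, -0.6, -2.9]
width: 0.716
time: 14.55
position: [0.4665, 0.025, 0.3369]
tcp_rot: [-0.347, 0.615, -0.442, 0.553]
contact_force: [-0.2, -0.2, -3.6]
width: 0.72
[ 0.47608885  0.04458376 -0.35805868  1.89377002 -0.39306584  1.21327009
  0.09825814] [-0.16943036 -0.23551896 -3.56521174] 0.7195743987027698
[0.46590256 0.02443615 0.31957756] [ 8.07912398e+01  5.00401670e+00 -9.61142500e-04]
floor 0 0 0
ramp 327 61.213850709901386 [ 0.5808892  -9.96832717]
wall 667 [[-63.8, -23.9, 10.1], [-62.0, 0.3, 29.6], [-59.9, 24.2, 47.3]]
lat [-28.1  27.1]
lat back [-39.   37.8]
floor 503 [7.42224696 0.34597935 1.91260619] [1.27663306e-03 1.93397583e+00]
ramp 738 61.788515394854315 [  0.56806247 -11.73615035]
wall 0 0
lat [-31.4  28.6]
lat back [-38.5  32.4]
rails 180 [-45.4  45.8] [249.2 256.8] roll exp top 244 [242.3 245.1]
rails 230 [-44.1  41.7] [251.9 252.8] roll exp top 240 [239.5 241.8]
rails 280 [-40.   41.6] [246.5 248.7] roll exp top 235 [230.9 234.9]
rails 330 [-39.6  40.8] [232.6 243.4] roll exp top 231 [229. 232.]
```

View pics/side11.png

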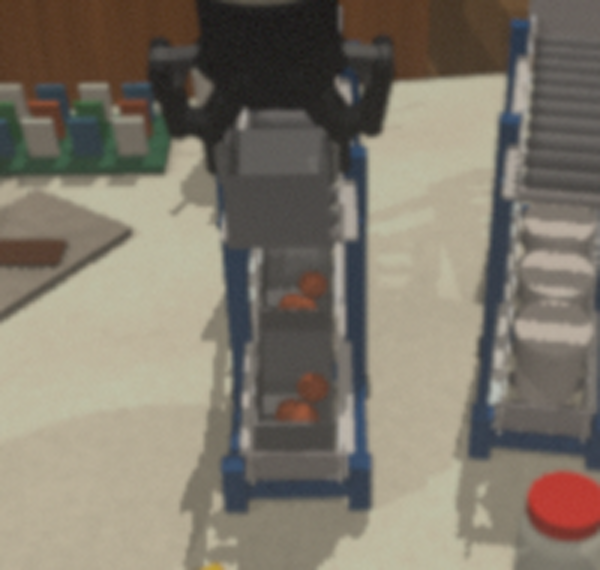

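View pics/top11.png

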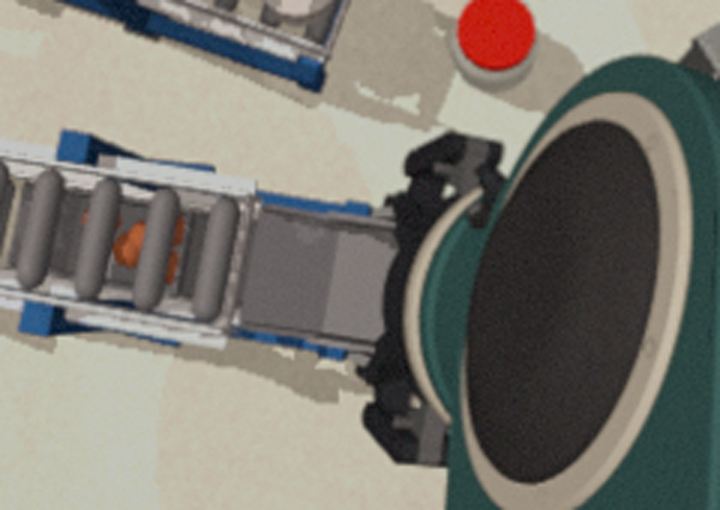

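```bash
python3 - <<'E'
from h import *
T=trot(ex,-np.radians(5))
w=cmd(*tool_for(T,O+.132*ex+.0003*ey+(.2483+.022)*ez),10)
w=cmd(*tool_for(T,O+.132*ex+.0003*ey+(.2483+.003)*ez),5,w)
E
```

```text
N 10 rot [0.0002, 0.0005, 0.0] shift [-13.9, 10.9, -0.1] deg/row 0.03 mm 17.7
 via [[0.476, 0.072, 0.322], [0.484, 0.123, 0.307], [0.49, 0.156, 0.297]] -> [0.495, 0.189, 0.288]
N 5 rot [0.0, 0.0, 0.0] shift [1.4, 3.5, -0.0] deg/row 0.0 mm 3.8
 via [[0.495, 0.189, 0.28], [0.495, 0.189, 0.276], [0.495, 0.189, 0.272]] -> [0.495, 0.189, 0.269]
```

```bash
python3 -m crank '[[0,0.001,0,-7,5.4,0,0],[0,0.001,0,-14,10.9,0,0],[0,0.001,0,-14,10.9,-0.1,0],[0,0.001,0,-14,10.9,-0.1,0],[0,0.001,0,-14,10.9,-0.1,0],[0,0,0,-14,10.9,-0.1,0],[0,0,0,-14,10.9,-0.1,0],[0,0,0,-14,10.9,-0.1,0],[0,0,0,-14,10.9,-0.1,0],[0,0,0,-14,10.9,-0.1,0]]'
python3 -m crank '[[0,0,0,-7,5.4,0,0],[0,0,0,0,0,0,0]]'
python3 - <<'E'
from h import *
o=obs();print(o["qpos"],o["contact_force"],o["width"])
Rt,pt=tray_now();print((pt-O)@ex,(pt-O)@ey,pt[2],Rt.as_euler("ZYX",degrees=True))
for n in ("side","top"):
    p,d=eyes.camera(n);w=cloud(n,d)
    save(n+"12.png",p,3,(130,60,330,250) if n=="side" else (60,150,290,320))
    q=(Rt.inv().apply((w-pt).reshape(-1,3))*1000).reshape(384,512,3)
    i=(np.abs(q[...,1])<24)&(q[...,0]>-55)&(q[...,0]<20)&(q[...,2]<10)&(q[...,2]>-12);f=q[i];print("floor",i.sum(), np.median(f,axis=0) if len(f) else 0)
T=trot(ex,-np.radians(5))
w=cmd(*tool_for(T,O+.132*ex+.0003*ey+(.2483+.001)*ez),5)
E
```

```text
time: 15.65
position: [0.4947, 0.182, 0.29]
tcp_rot: [-0.343, 0.618, -0.445, 0.549]
contact_force: [-0.1, 0.4, -2.5]
width: 0.716
time: 15.85
position: [0.4958, 0.1905, 0.2876]
tcp_rot: [-0.344, 0.618, -0.445, 0.55]
contact_force: [-0.4, 0.2, -2.1]
width: 0.718
[ 0.24508612  0.15405645 -0.51541943  1.90248301 -0.3312738   0.96647168
 -0.26095443] [-0.44192722  0.23407221 -2.13377546] 0.7179293935522647
0.1331107332263408 6.979403823954844e-05 0.27026705679682655 [80.1696244   5.00251066  0.16596783]
floor 0 0
floor 0 0
N 5 rot [0.0003, -0.0005, 0.0001] shift [1.5, 4.0, -0.2] deg/row 0.03 mm 4.3
 via [[0.496, 0.189, 0.279], [0.496, 0.189, 0.275], [0.495, 0.189, 0.271]] -> [0.495, 0.189, 0.267]
```

View pics/side12.png

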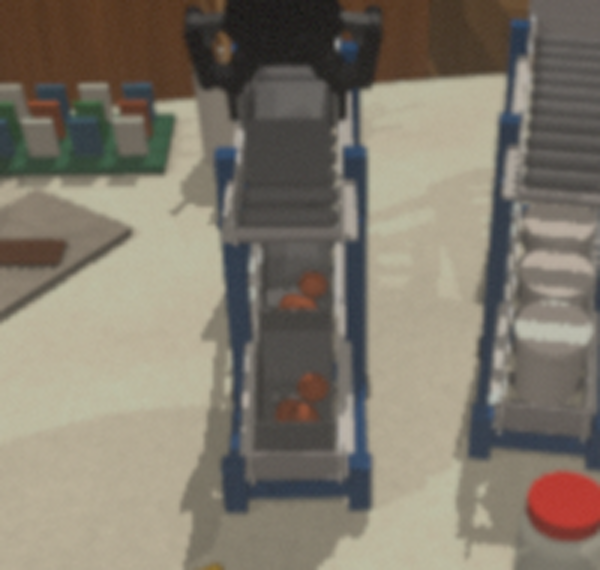

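View pics/top12.png

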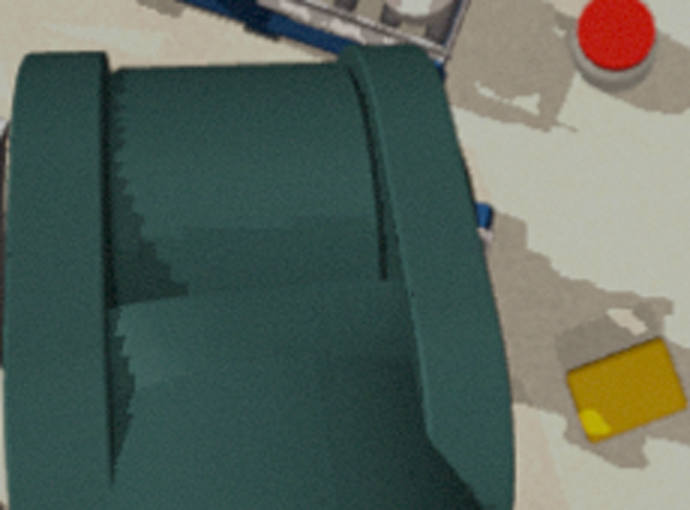

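```bash
python3 -m crank '[[0,0,0,1.5,4,-0.1,0],[0,0,0,1.5,4,-0.1,0],[0,0,0,1.5,4,0,0],[0,0,0,1.2,3,0,0],[0,0,0,1,2,0,0],[0,0,0,0,0,0,0]]'
python3 - <<'E'
from h import *
o=obs();print(o["contact_force"],o["ft_torque"],o["width"])
Rt,pt=tray_now();print((pt-O)@ex,(pt-O)@ey,pt[2],Rt.as_euler("ZYX",degrees=True))
p,d=eyes.camera("side");save("side13.png",p,4,(180,70,290,180))
E
```

```text
time: 16.55
position: [0.4958, 0.1897, 0.2694]
tcp_rot: [-0.343, 0.618, -0.445, 0.549]
contact_force: [0.4, -0.3, -3.0]
width: 0.716
[ 0.37394273 -0.33490312 -3.03498359] [-0.54903992  0.10533016 -0.05862065] 0.7155456580913252
0.13233356549439276 -6.0294761379250245e-05 0.25206600025580744 [80.09381351  5.02128929  0.14115256]
```

View pics/side13.png

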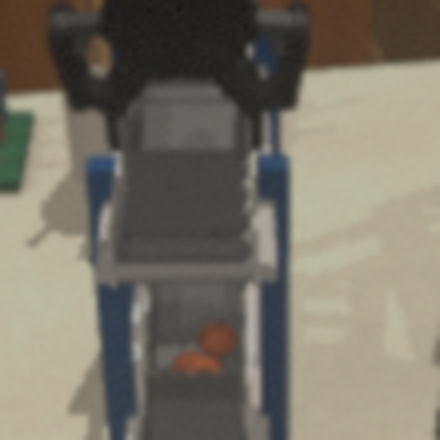

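```bash
python3 -m crank '[[0,0,0,0.6,1.4,0,0],[0,0,0,0.4,0.9,0,0],[0,0,0,0,0,0,0]]'; python3 -m crank '[[0,0,0,0.4,0.9,0,0],[0,0,0,0,0,0,0]]'
```

```text
time: 16.9
position: [0.4959, 0.1897, 0.2671]
tcp_rot: [-0.343, 0.618, -0.445, 0.55]
contact_force: [1.4, 0.6, -3.1]
width: 0.719
time: 17.1
position: [0.4959, 0.1897, 0.2663]
tcp_rot: [-0.343, 0.618, -0.445, 0.55]
contact_force: [0.5, -0.2, -1.8]
width: 0.717
```

```bash
python3 -m crank '[[0,0,0,0.4,0.9,0,0],[0,0,0,0,0,0,0]]'; python3 -m crank '[[0,0,0,0.2,0.4,0,0],[0,0,0,0,0,0,0]]'
```

```text
time: 17.3
position: [0.4961, 0.1903, 0.2661]
tcp_rot: [-0.343, 0.618, -0.445, 0.55]
contact_force: [-3.7, 2.3, 8.7]
width: 0.721
time: 17.5
position: [0.4961, 0.1906, 0.266]
tcp_rot: [-0.343, 0.618, -0.445, 0.55]
contact_force: [-4.9, 1.9, 14.4]
width: 0.718
```

```bash
python3 -m crank '[[0,0,0,-0.3,-0.8,0,0],[0,0,0,0,0,0,0.85],[0,0,0,0,0,0,1],[0,0,0,0,0,0,1],[0,0,0,0,-2,0,1],[0,0,0,0,-8,0,1],[0,0,0,0,-14,0,1],[0,0,0,0,-18,0,1],[0,0,0,0,-20,0,1],[0,0,0,0,-20,0,1]]'
python3 - <<'E'
from h import *
o=obs();print(o["contact_force"],o["ft_torque"],o["width"])
for n in ("side","top"):
    p,d=eyes.camera(n);save(n+"14.png",p,3,(150,50,290,200) if n=="side" else (0,150,240,320))
E
```

```text
time: 18.5
position: [0.4904, 0.1589, 0.3431]
tcp_rot: [-0.343, 0.618, -0.445, 0.55]
contact_force: [0.4, -0.4, -0.2]
width: 1.0
[ 0.41223492 -0.43612037 -0.15758143] [-0.38375776  0.05355172  0.00487289] 0.9996075844886658
```

View pics/side14.png

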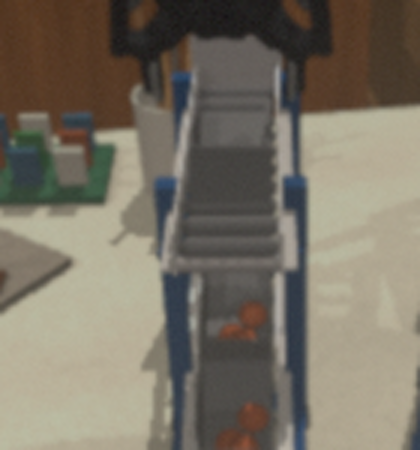

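```bash
python3 -m crank '[[0,0,0,0,-30,0,1],[0,0,0,0,-30,0,1],[0,0,0,10,-30,0,1],[0,0,0,20,-30,0,1],[0,0,0,30,-20,0,1],[0,0,0,30,0,0,1],[0,0,0,30,0,0,1],[0,0,0,30,0,0,1],[0,0,0,30,0,0,1],[0,0,0,0,0,0,1]]'
python3 - <<'E'
from h import *
o=obs();print(o["contact_force"],o["qpos"],o["width"])
for n in ("side","top"):
    p,d=eyes.camera(n);save(n+"15.png",p,1.5)
    w=cloud(n,d);v=(w-O)*1000;a=v@ex;b=v@ey;z=w[...,2]*1000
    h=z-(255-(a-55)*np.tan(np.radians(5)))
    m=(np.abs(b)<33)&(h>20)&(h<60)&(a>40)&(a<450)
    print(n,m.sum(),np.round(np.percentile(a[m],[0,2,25,50,75,98,100])) if m.sum() else 0)
    m=(np.abs(b)<26)&(a>-10)&(a<40)&(z>95)&(z<115);print("B endwall",m.sum(),np.round(np.percentile(a[m],[2,50,98])))
E
```

```text
time: 19.6
position: [0.4518, -0.0597, 0.4028]
tcp_rot: [-0.342, 0.619, -0.446, 0.548]
contact_force: [0.1, 0.6, -0.0]
width: 1.002
[ 0.09872079  0.58404837 -0.02402425] [ 0.55605161  0.01901976 -0.24426874  1.77181366 -0.37900959  1.41836761
  0.20418167] 1.0022066837702566
side 279 [225. 227. 229. 231. 232. 238. 296.]
B endwall 95 [-6. -4. -2.]
top 816 [233. 234. 236. 252. 330. 358. 360.]
B endwall 39 [-5. -3. -0.]
```

View pics/side15.png

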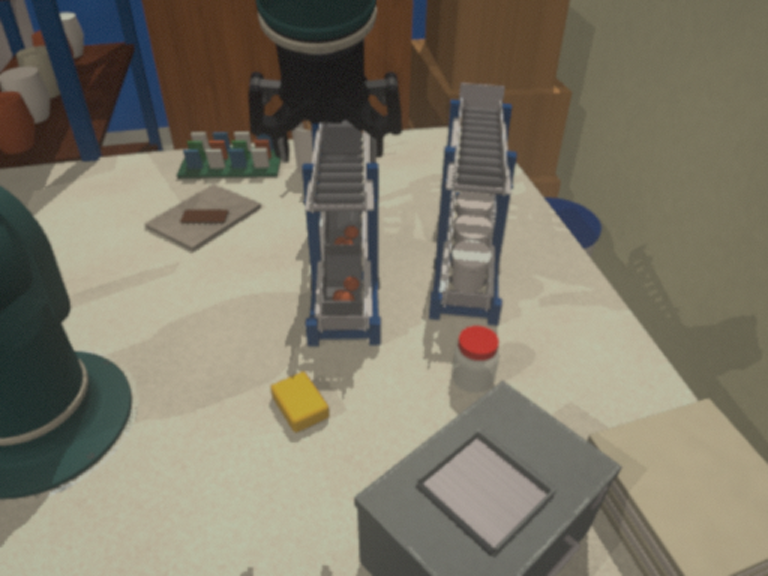

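View pics/top15.png

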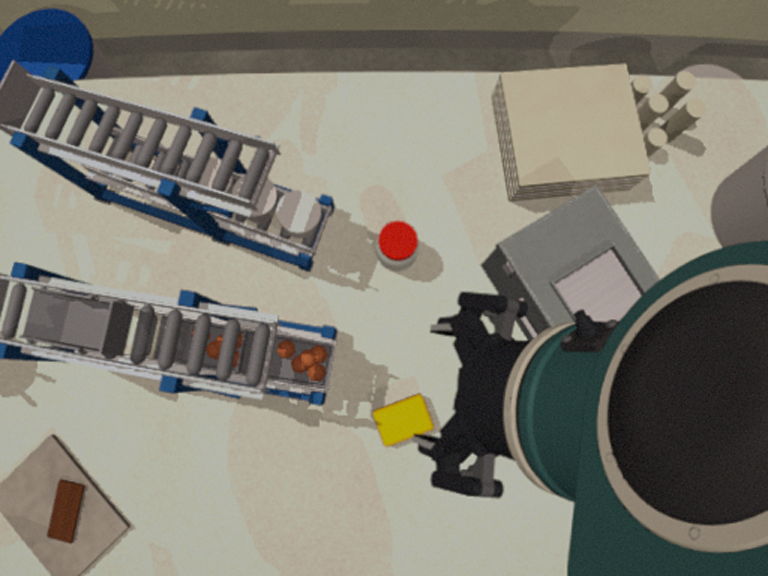

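```bash
python3 -m crank '[[0,0,0,0,0,0,1],[0,0,0,0,0,0,1],[0,0,0,0,0,0,1],[0,0,0,0,0,0,1],[0,0,0,0,0,0,1],[0,0,0,0,0,0,1],[0,0,0,0,0,0,1],[0,0,0,0,0,0,1],[0,0,0,0,0,0,1],[0,0,0,0,0,0,1]]'
cat > chk.py <<'E'
from h import *
import sys
t=sys.argv[1]
for n in ("side","top"):
    p,d=eyes.camera(n);save(n+t+".png",p,1.5)
    w=cloud(n,d);v=(w-O)*1000;a=v@ex;b=v@ey;z=w[...,2]*1000
    h=z-(255-(a-55)*np.tan(np.radians(5)))
    m=(np.abs(b)<33)&(h>20)&(h<60)&(a>40)&(a<420)
    print(n,m.sum(),np.round(np.percentile(a[m],[0,2,25,50,75,98,100])) if m.sum() else 0)
    m=(np.abs(b)<26)&(a>-10)&(a<40)&(z>95)&(z<115);print("B endwall",m.sum(),np.round(np.percentile(a[m],[2,50,98])))
    q=((w-HG)*1000);m=(np.abs(q@byy)<45)&(q@bx>5)&(q@bx<88)&(np.abs(q[...,2])<80);print("flap z",np.round(np.percentile(q[m][:,2],[1,50,99]),1) if m.sum() else 0)
E
python3 chk.py 16
```

```text
time: 20.7
position: [0.4527, -0.0566, 0.4044]
tcp_rot: [-0.343, 0.618, -0.445, 0.55]
contact_force: [-0.3, 0.1, 0.1]
width: 1.001
side 73 [305. 306. 309. 310. 312. 313. 313.]
B endwall 96 [-7. -4. -2.]
flap z [-1.3  1.1  3.5]
top 575 [310. 310. 312. 313. 329. 381. 407.]
B endwall 39 [-5. -3. -0.]
flap z [-4.2 -1.4  1.5]
```

View pics/top16.png

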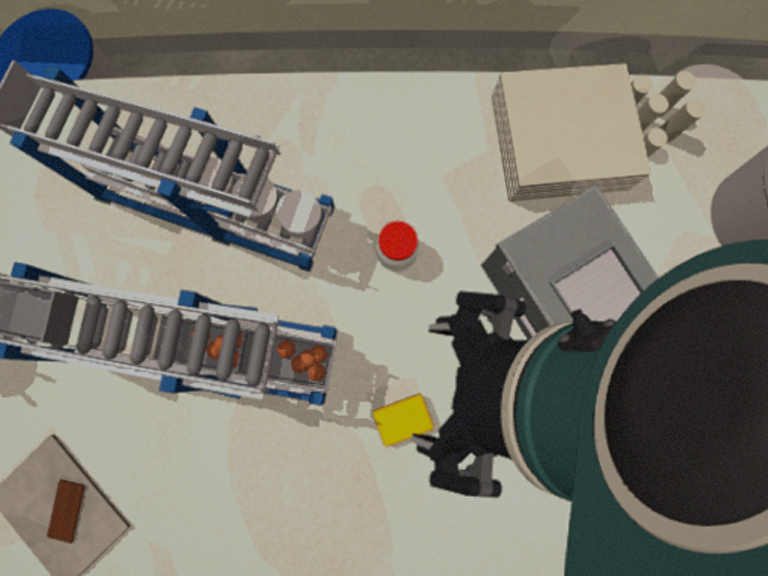

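```bash
python3 -m crank '[[0,0,0,0,0,0,1],[0,0,0,0,0,0,1],[0,0,0,0,0,0,1],[0,0,0,0,0,0,1],[0,0,0,0,0,0,1],[0,0,0,0,0,0,1],[0,0,0,0,0,0,1],[0,0,0,0,0,0,1],[0,0,0,0,0,0,1],[0,0,0,0,0,0,1]]'
python3 chk.py 17; python3 - <<'E'
from h import *
import pickle
D=pickle.load(open("D.pkl","rb"))
for n in ("top",):
    p,d=eyes.camera(n); w=cloud(n,d)
    for o in ("jar","sponge","tub1"):
        k=eyes.cut_out(n,o)[0];print(o,k["extent"],D[n+o][0]["extent"])
print(status.get_obs()["time"])
E
```

```text
time: 21.8
position: [0.4527, -0.0566, 0.4044]
tcp_rot: [-0.343, 0.618, -0.445, 0.55]
contact_force: [0.2, 0.1, 0.2]
width: 1.0
side 75 [306. 306. 309. 310. 312. 314. 315.]
B endwall 94 [-7. -4. -1.]
flap z [-1.5  1.   3.3]
top 562 [309. 310. 312. 313. 330. 379. 407.]
B endwall 39 [-5. -3. -0.]
flap z [-4.6 -1.5  1.3]
jar [252.1, 149.4, 282.6, 182.3] [252.1, 146.4, 280.6, 183.1]
sponge [250.8, 260.9, 290.7, 298.1] [251.1, 262.5, 288.2, 296.2]
tub1 [183.8, 129.3, 213.1, 159.0] [183.5, 126.2, 215.6, 159.9]
22.1
```

View pics/side17.png

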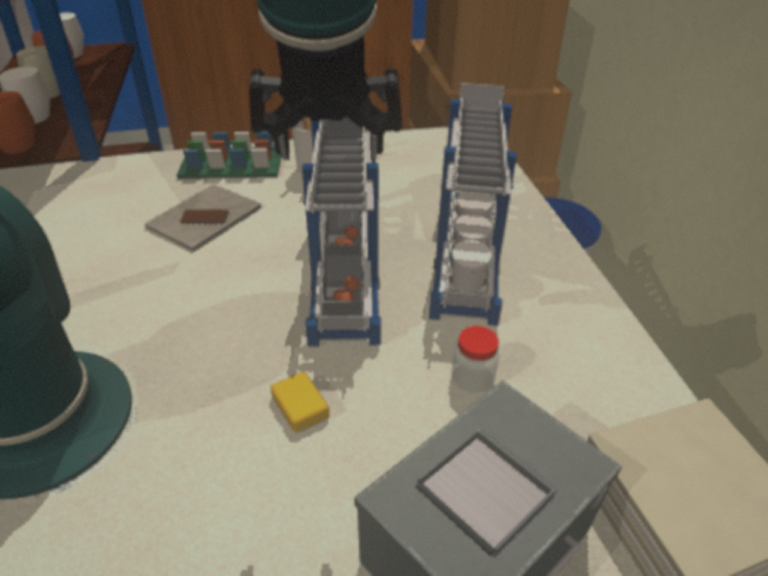

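Everything is at rest: the tray is at the back stop and still, the flap is shut, and the sponge, jar and tubs haven't moved.

```bash
python3 -c "
from plant import ctrl; print(ctrl.close_job())"
```

```text
the job is handed in; nothing more can be done
None
```

The job was done in the order asked and handed in at 22.1 s. I lifted the front tray off, and the next one rolled to the stop. I pressed the flap down with the lip to about 0.7 rad, tipped the tray to 73° and drew it out. Then I set the tray upright on the return lane and it rolled away.

**Last checks:**
- **Returned tray:** its end wall stands at about 308–313 mm along the rack, where I expect about 307 mm at the back stop. It had not moved when I checked again a second later.
- **Next tray:** it sits at the front stop.
- **Flap:** it is level with the bin top to within about 1.5 mm.
- **Jar, sponge and tub:** they are where they started, within detector noise of a few pixels. The robot is clear of everything.
- **Lumps:** I saw only one lump inside the bin directly. The other two I infer, because all three were in the tray just before tipping, the tray was empty afterwards, and no lump lay anywhere else.

**Calibration:** the two cameras disagreed by about 2–3 mm in height, so I felt for the return rollers by contact. That peaked at about 14 N, and I eased off before letting go.

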